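# Load the hearth of a test kiln

## Task

Load the small kiln's hearth for a test firing: stand the three tall kiln props upright on the three bare patches in its white kiln wash, one on each, and set the small cup upright in the middle between them. Then lay the round kiln shelf flat on top of the three props, centred over the hearth. Leave the two short props standing where they are.

Things in the scene. Friction and masses are not known exactly. Their poses are not given: they have to be found in the camera images.
- tall_prop_a: Tall kiln prop: a plain upright tube of buff cordierite, 32 mm outside diameter, 14 mm bore, 90 mm tall. Origin at the centre of its foot, z up along the tube; grip it anywhere across its diameter. The three tall props are alike and interchangeable.
- tall_prop_b: Tall kiln prop: a plain upright tube of buff cordierite, 32 mm outside diameter, 14 mm bore, 90 mm tall. Origin at the centre of its foot, z up along the tube; grip it anywhere across its diameter. The three tall props are alike and interchangeable.
- tall_prop_c: Tall kiln prop: a plain upright tube of buff cordierite, 32 mm outside diameter, 14 mm bore, 90 mm tall. Origin at the centre of its foot, z up along the tube; grip it anywhere across its diameter. The three tall props are alike and interchangeable.
- short_prop_a: Short kiln prop: a plain upright tube of buff cordierite, 32 mm outside diameter, 14 mm bore, 50 mm tall. Origin at the centre of its foot, z up along the tube; grip it anywhere across its diameter. Not used in this job.
- short_prop_b: Short kiln prop: a plain upright tube of buff cordierite, 32 mm outside diameter, 14 mm bore, 50 mm tall. Origin at the centre of its foot, z up along the tube; grip it anywhere across its diameter. Not used in this job.
- cup: Small straight-sided bisque cup without handle, 56 mm outside diameter (foot 46 mm), 68 mm tall, wall 4 mm, open at the top. Origin at the centre of its foot, z up. Grip across the outside.
- shelf: Round upper kiln shelf: flat buff disc, 190 mm across, 14 mm thick, about 0.55 kg, lying flat on the table. Two lifting slots through it, each 64 mm long (along its x) and 30 mm wide (20 to 50 mm either side of the middle along its y), leave a 40 mm web to grip, a finger in each slot, closing along its y. Origin: centre of its underside, z up. May be laid turned any way about the vertical.
- hearth: Round hearth of a top-hat kiln, fixed, 250 mm across its steel pan (256 over clips). Its white-washed bottom shelf, 212 mm across, has its flat top 57 mm above the table. Three buff round patches of 54 mm diameter are left bare in the wash, centred at (x, y) = (72, 0), (-36, 62.4), (-36, -62.4) mm in the hearth's frame. Origin: centre of its underside, at table height, z up.
Things that resemble listed ones, but are neither listed nor needed, are in the scene too. Leave any black look-alike of the cup alone.

How it is judged (in metres and radians):
On the way, in this order (a step that is already met when the one before it is completed fails the run):
1. the three tall props stand on the three bare patches and the cup stands in the middle between them, all let go (((x of tall_prop_a in the frame of hearth between 0.06 and 0.084 m and y of tall_prop_a in the frame of hearth between -0.012 and 0.012 m) or (x of tall_prop_b in the frame of hearth between 0.06 and 0.084 m and y of tall_prop_b in the frame of hearth between -0.012 and 0.012 m) or (x of tall_prop_c in the frame of hearth between 0.06 and 0.084 m and y of tall_prop_c in the frame of hearth between -0.012 and 0.012 m)) and ((x of tall_prop_a in the frame of hearth between -0.048 and -0.024 m and y of tall_prop_a in the frame of hearth between 0.0504 and 0.0744 m) or (x of tall_prop_b in the frame of hearth between -0.048 and -0.024 m and y of tall_prop_b in the frame of hearth between 0.0504 and 0.0744 m) or (x of tall_prop_c in the frame of hearth between -0.048 and -0.024 m and y of tall_prop_c in the frame of hearth between 0.0504 and 0.0744 m)) and ((x of tall_prop_a in the frame of hearth between -0.048 and -0.024 m and y of tall_prop_a in the frame of hearth between -0.0744 and -0.0504 m) or (x of tall_prop_b in the frame of hearth between -0.048 and -0.024 m and y of tall_prop_b in the frame of hearth between -0.0744 and -0.0504 m) or (x of tall_prop_c in the frame of hearth between -0.048 and -0.024 m and y of tall_prop_c in the frame of hearth between -0.0744 and -0.0504 m)) and z of tall_prop_a in the frame of hearth between 0.053 and 0.061 m and angle between each of tall_prop_a, tall_prop_b, tall_prop_c, cup's own z axis and vertical below 0.06 rad and z of tall_prop_b in the frame of hearth between 0.053 and 0.061 m and z of tall_prop_c in the frame of hearth between 0.053 and 0.061 m and horizontal distance between cup and hearth below 0.012 m and z of cup in the frame of hearth between 0.053 and 0.061 m and linear speed of each of tall_prop_a, tall_prop_b, tall_prop_c, cup below 0.01 m/s and contact force between the fingers and tall_prop_a below 0.1 N and contact force between the fingers and tall_prop_b below 0.1 N and contact force between the fingers and tall_prop_c below 0.1 N and contact force between the fingers and cup below 0.1 N), for 0.2 s.
2. the round shelf lies level on the three props, centred over the hearth (horizontal distance between shelf and hearth below 0.012 m and angle between shelf's own z axis and vertical below 0.04 rad and z of shelf in the frame of hearth between 0.142 and 0.152 m), for 0.2 s.
At the end, for the whole second after the job is handed in: A tall prop upright on each bare patch (within 12 mm along hearth x and y), the cup upright within 12 mm of the hearth's middle, the round shelf level on all three props within 12 mm of the middle; short props within 30 mm of their start; all released and at rest (all of step 2 and ((x of tall_prop_a in the frame of hearth between 0.06 and 0.084 m and y of tall_prop_a in the frame of hearth between -0.012 and 0.012 m) or (x of tall_prop_b in the frame of hearth between 0.06 and 0.084 m and y of tall_prop_b in the frame of hearth between -0.012 and 0.012 m) or (x of tall_prop_c in the frame of hearth between 0.06 and 0.084 m and y of tall_prop_c in the frame of hearth between -0.012 and 0.012 m)) and ((x of tall_prop_a in the frame of hearth between -0.048 and -0.024 m and y of tall_prop_a in the frame of hearth between 0.0504 and 0.0744 m) or (x of tall_prop_b in the frame of hearth between -0.048 and -0.024 m and y of tall_prop_b in the frame of hearth between 0.0504 and 0.0744 m) or (x of tall_prop_c in the frame of hearth between -0.048 and -0.024 m and y of tall_prop_c in the frame of hearth between 0.0504 and 0.0744 m)) and ((x of tall_prop_a in the frame of hearth between -0.048 and -0.024 m and y of tall_prop_a in the frame of hearth between -0.0744 and -0.0504 m) or (x of tall_prop_b in the frame of hearth between -0.048 and -0.024 m and y of tall_prop_b in the frame of hearth between -0.0744 and -0.0504 m) or (x of tall_prop_c in the frame of hearth between -0.048 and -0.024 m and y of tall_prop_c in the frame of hearth between -0.0744 and -0.0504 m)) and z of tall_prop_a in the frame of hearth between 0.053 and 0.061 m and angle between each of tall_prop_a, tall_prop_b, tall_prop_c, cup's own z axis and vertical below 0.06 rad and z of tall_prop_b in the frame of hearth between 0.053 and 0.061 m and z of tall_prop_c in the frame of hearth between 0.053 and 0.061 m and horizontal distance between cup and hearth below 0.012 m and z of cup in the frame of hearth between 0.053 and 0.061 m and distance of each of short_prop_a, short_prop_b from where it was at the start of the episode below 0.03 m and linear speed of each of tall_prop_a, tall_prop_b, tall_prop_c, cup, shelf below 0.01 m/s and angular speed of shelf below 0.05 rad/s); the robot touches nothing.
It fails at once if a short prop is moved by more than 30 mm or knocked over (distance of any of short_prop_a, short_prop_b from where it was at the start of the episode above 0.03 m or angle between any of short_prop_a, short_prop_b's own z axis and vertical above 0.6 rad).
It also fails if it takes over 122 s, if anything falls off the work surface, if the arm or the gripper's body presses on something with over 40 N, if the wrist force passes 120 N, or if a joint passes its speed limit or range.

## Robot

A 6-joint arm with a two-finger parallel gripper is mounted at the origin on a cart in front of the work surface, level with it; the furniture and walls round the work are solid. World frame = base frame: x ahead of the robot, y to its left, z up, the work surface at z = 0. Lengths are in m, angles in degrees, forces in N, time in s.
With the tool pointing down it reaches from about 0.35 to 0.875 m from the base axis. Payload 4.2 kg.
Tool frame: the origin (TCP) lies on the centre line of the jaws, within the pads' length; the fingertips stand 25 mm ahead of it and the grasp point (between the pads) lies 6 mm ahead of it (finger_overhang is the distance from the TCP to the fingertips, in m); z points along the fingers, y is the line along which they close (so a half turn about z gives the same grasp; the last joint's range is limited). The gripper opens to 87 mm and grips with 3 to 60 N. Pads are 19 mm wide; open, the fingers measure 117 mm over their backs; the gripper's body (75 mm by 190 mm) begins 51 mm behind the grasp point.
Start: joints at [84.889, 22.042, 0.453, 0, -68.411, -14.817], TCP at [0.213, 0.588, 0.248] pointing down, gripper open.
Joint ranges: [-179.83, 179.83], [-69.29, 118.12], [-61.27, 80.66], [-181.25, 117.63], [-171.15, -9.14], [-177.46, 177.46]. Speed limits (degrees/s): [159.86, 159.86, 180, 180, 180, 180].

## Interface

Orientations are given as a 3x3 rotation matrix whose columns are the frame's x, y, z axes.
In Python, from station import sense, capture, finish_job, spot_in, tip_of, finger_overhang gives the robot as it stands. The module is installed in compiled form; this text tells all that it offers.
- The arm moves only by the tool servo_tool, never from a script. Its arguments are lists of equal length, an entry for each row: "slide": the shift along the tool's x, y, z in m, a list of three; "spin": the turn about the tool's z in degrees; "grip": the closure, from 0 (fully open) to 1 (shut). A call has exactly 5 rows; each row is the pose to reach, as a shift and turn from the pose commanded when the call began, along the tool's axes at that moment; what a row does not reach only later rows make up. A row lasts 1/12 s, in which the tool goes at most 41.7 mm and 7.16 degrees, less where a joint would pass 70% of its speed; a pose out of reach is approached as far as the arm can. A call with a gripper value outside its range is refused whole. The fingers move at their own pace and stop on an object; the grip force is fixed at half the most. Time passes only in rows, so rows that repeat a pose let the fingers close, or fill a call up. It gives the time, the measured TCP pose, the force, the opening and the grip force at its end, in the units of the state.
- sense(): the state, without advancing time (a new reading comes with each control period).
- capture(name): name is "side" or "top" or "wrist"; returns a dict with "pixels" (384x512x3 uint8, blue, green, red), "depth" (384x512 float32, m along the optical axis (not along the pixel's ray), 0 where there is no reading), "fx", "fy", "cx", "cy" (pixels), "R" (3x3) and "t" (3): a world point X has camera coordinates R X + t; the wrist camera has in their place "hand_eye" (4x4, takes a point from camera to tool coordinates, whose origin is the TCP and whose axes are the flange's). Camera axes: x right, y down, z forward; pixel columns grow to the right and rows downward; lengths in m; the calibration is good to about 2 mm. A picture is of the moment at which its call begins: read the wrist's pose just before it.
- finish_job(): hands the job in; it is judged then, once.
Trained networks look in the newest picture that a camera, given by its name, has taken for a name from the list of things; names that differ only in an ending like _2 or _b are one class to them, and where a whole thing is asked for, a point or a joint stands for the part that bears it (a point fixed in the world has none). Each returns a list of dicts, best first, with "conf" (0 to 1); they miss things now and then, are a little off and sometimes report something else, mostly with a low value. They report only what shows in the picture. A call takes as long as a camera call. They do not tell look-alikes from the thing itself.
- spot_in(thing, camera): "point" ([x, y, z] in m, in world coordinates, good to about 4 mm: the middle of the surface that is visible of it).
- tip_of(thing, camera): "point" ([x, y, z] in m, in world coordinates, good to about 4 mm: a listed point, or the origin of a listed thing).
The state is a dict: "time_s": time; "joints": joint angles; "joint_velocities": joint speeds; "effort": joint torques, N m; "tcp_pos": TCP position; "ee_rot": TCP orientation; "wrist_force": force on the tool from outside, world axes, zero at the start; "moment": the same for the moment, N m; "gripper_width": opening from 0.0 (shut) to 1.0 (fully open); "gripper_force": force on a finger pad.
Only numpy, scipy, OpenCV 4.12 (cv2) and the standard library are available. Lean on these libraries where they do the work, as an engineer would, in place of code of your own. Each camera call takes 0.05 s, during which the arm holds its last target. There are 200 camera calls.

## Working session

There is one attempt and no reset: what is moved stays moved. The work goes in short steps, Python scripts to look and compute and a tool call to move; the robot and the scene stay as the last step left them, time stands still between calls to the robot, and variables do not carry over. Pictures are saved under pics/ and viewed, at most 14 in all, crops included, and the job is handed in when it is done.

Besides the shell and the picture viewer there is one more tool, called after "Emit:" as name(argument=value, ...), one argument or row to a line, values as JSON. servo_tool: Moves the arm, as the interface text tells. Its arguments: {"type":"object","properties":{"slide":{"type":"array"},"spin":{"type":"array"},"grip":{"type":"array"}},"required":["slide","spin","grip"]}

```bash
mkdir -p pics; cat > h.py <<'E'
import numpy as np, cv2
from station import *
def snap(c,f=None):
    s=sense(); d=capture(c)
    if f: cv2.imwrite('pics/'+f,d['pixels'])
    if 'hand_eye' in d:
        T=np.eye(4);T[:3,:3]=s['ee_rot'];T[:3,3]=s['tcp_pos']
        M=T@np.array(d['hand_eye'])
    else:
        M=np.eye(4);R=np.array(d['R']);M[:3,:3]=R.T;M[:3,3]=-R.T@np.array(d['t'])
    z=d['depth'];v,u=np.mgrid[:384,:512]
    P=np.stack([(u-d['cx'])/d['fx']*z,(v-d['cy'])/d['fy']*z,z],-1)
    d['W']=P@M[:3,:3].T+M[:3,3]; d['M']=M
    d['W'][z==0]=np.nan
    return d
E
python3 - <<'E'
from h import *
np.set_printoptions(precision=3,suppress=True)
s=sense();print(s['ee_rot'],s['tcp_pos'],s['time_s'],finger_overhang)
for c in('top','side'):
    d=snap(c,c+'1.png');np.savez(c+'1.npz',**{k:d[k] for k in('pixels','W','M')})
    for t in('tall_prop_a','short_prop_a','cup','shelf','hearth'):
        for r in tip_of(t,c)[:6]:print(c,t,np.round(r['point'],3),round(r['conf'],2))
E
```

```text
[[ 0.94  -0.341 -0.001]
 [-0.341 -0.94  -0.002]
 [ 0.     0.002 -1.   ]] [0.213 0.587 0.246] 0.0 0.025
top tall_prop_a [ 0.492  0.258 -0.001] 0.67
top tall_prop_a [ 0.583  0.242 -0.004] 0.65
top tall_prop_a [0.449 0.339 0.   ] 0.62
top short_prop_a [ 0.538  0.329 -0.   ] 0.61
top short_prop_a [ 0.545 -0.421  0.001] 0.56
top cup [0.417 0.251 0.004] 0.73
top cup [ 0.689  0.228 -0.001] 0.69
top shelf [ 0.419 -0.322  0.   ] 0.91
top hearth [ 0.541  0.002 -0.001] 0.72
top hearth [0.42  0.252 0.002] 0.38
side tall_prop_a [0.585 0.239 0.002] 0.83
side tall_prop_a [ 0.491  0.256 -0.   ] 0.63
side tall_prop_a [0.45  0.342 0.001] 0.6
side short_prop_a [ 0.544 -0.425 -0.002] 0.66
side short_prop_a [ 0.538  0.329 -0.003] 0.6
side cup [ 0.686  0.228 -0.002] 0.87
side cup [ 0.412  0.252 -0.   ] 0.81
side shelf [ 0.419 -0.324  0.004] 0.76
side hearth [0.548 0.005 0.001] 0.95
```

View pics/top1.png

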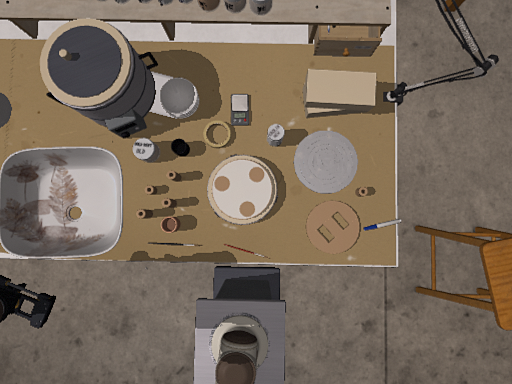

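View pics/side1.png

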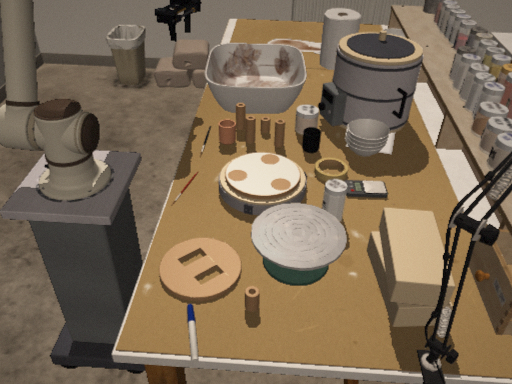

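The overhead picture shows the red-brown cup at (170,225) and its black look-alike at (180,147). The tall props are at (172,176), (167,203) and (142,213), and the short ones at (150,190) and (363,191). The hearth is at (241,189) and the slotted shelf at (333,226). The side picture agrees. Next I'll measure them precisely.

```bash
cat > m.py <<'E'
from h import *
np.set_printoptions(precision=4,suppress=True)
def circ(p,n=60):
    c,r=cv2.minEnclosingCircle((p[:,:2]*1000).astype(np.float32));return np.round(np.array(c)/1000,4),round(r,1),len(p)
def near(W,x,y,r,z0,z1):
    q=W.reshape(-1,3);q=q[np.isfinite(q[:,0])]
    return q[(np.hypot(q[:,0]-x,q[:,1]-y)<r)&(q[:,2]>z0)&(q[:,2]<z1)]
def patches(d,x,y):
    W=d['W'];hsv=cv2.cvtColor(d['pixels'],cv2.COLOR_BGR2HSV)
    m=(np.hypot(W[...,0]-x,W[...,1]-y)<.104)&(np.abs(W[...,2]-.057)<.012)&(hsv[...,1]>70)
    n,l,st,ce=cv2.connectedComponentsWithStats(m.astype(np.uint8))
    return [(W[l==i].mean(0),st[i,4]) for i in range(1,n) if st[i,4]>25]
def slots(d,x,y):
    W=d['W'];m=(np.hypot(W[...,0]-x,W[...,1]-y)<.075)&(W[...,2]<.008)
    n,l,st,ce=cv2.connectedComponentsWithStats(m.astype(np.uint8))
    return [(W[l==i].mean(0),st[i,4],cv2.minAreaRect((W[l==i][:,:2]*1000).astype(np.float32))) for i in range(1,n) if st[i,4]>15]
E
python3 - <<'E'
from m import *
for c in('top','side'):
    d=dict(np.load(c+'1.npz'));W=d['W']
    print(c)
    for n,x,y,z0,z1 in(('T1',.583,.242,.083,.1),('T2',.492,.258,.083,.1),('T3',.449,.339,.083,.1),('S1',.538,.329,.043,.06),('S2',.545,-.423,.043,.06),('cup',.416,.252,.06,.08),('shelf',.419,-.322,.008,.025),('hearth',.544,.003,.045,.07)):
        r={'shelf':.12,'hearth':.15,'cup':.05}.get(n,.035)
        p=near(W,x,y,r,z0,z1)
        if len(p)>3: print(n,*circ(p),p.mean(0))
    for q in patches(d,.544,.003):print('patch',q)
    for q in slots(d,.419,-.322):print('slot',q)
E
```

```text
top
T1 [0.5837 0.2452] 16.1 59 [0.5832 0.2437 0.09  ]
T2 [0.4894 0.2569] 16.0 62 [0.4893 0.2568 0.0893]
T3 [0.45   0.3431] 16.5 60 [0.4494 0.3416 0.0903]
S1 [0.535  0.3295] 16.1 56 [0.5343 0.3296 0.0497]
S2 [ 0.5441 -0.418 ] 16.2 58 [ 0.5443 -0.4173  0.0494]
cup [0.4147 0.2513] 27.9 65 [0.4144 0.2513 0.0675]
shelf [ 0.4179 -0.3221] 119.2 2006 [ 0.4166 -0.3207  0.0142]
hearth [0.5415 0.0064] 122.5 3240 [0.5419 0.004  0.0564]
patch (array([ 0.5956, -0.0459,  0.0577]), np.int32(173))
patch (array([0.5612, 0.0736, 0.0579]), np.int32(175))
patch (array([ 0.4747, -0.0158,  0.0579]), np.int32(171))
slot (array([ 0.4405, -0.3486,  0.0028]), np.int32(133), ((441.2119140625, -348.4453125), (61.445926666259766, 29.203704833984375), 41.59077072143555))
slot (array([ 0.393 , -0.2963,  0.0033]), np.int32(133), ((393.0113525390625, -296.7300720214844), (61.47807312011719, 28.624725341796875), 42.29990005493164))
side
T1 [0.5892 0.2412] 18.7 53 [0.5885 0.239  0.0882]
T2 [0.4969 0.2551] 18.7 54 [0.4943 0.2522 0.0883]
T3 [0.4555 0.3406] 18.8 49 [0.4544 0.3363 0.0882]
S1 [0.5385 0.3265] 18.7 47 [0.539  0.3249 0.0476]
S2 [ 0.5486 -0.4205] 17.1 149 [ 0.5479 -0.4228  0.0489]
cup [0.4193 0.2481] 31.3 97 [0.4197 0.2459 0.0652]
shelf [ 0.4216 -0.3338] 106.8 3592 [ 0.4217 -0.3307  0.0136]
hearth [ 0.5472 -0.0008] 120.2 2996 [ 0.5474 -0.0126  0.056 ]
patch (array([0.5632, 0.0742, 0.0574]), np.int32(151))
patch (array([ 0.4766, -0.0162,  0.0576]), np.int32(167))
patch (array([ 0.4775, -0.0691,  0.0519]), np.int32(73))
patch (array([ 0.5978, -0.0463,  0.0574]), np.int32(182))
slot (array([ 0.3951, -0.2895,  0.003 ]), np.int32(192), ((395.7348327636719, -290.283935546875), (60.20774459838867, 24.75065803527832), 42.77315139770508))
slot (array([ 0.4428, -0.3412,  0.003 ]), np.int32(223), ((443.4243469238281, -341.9932861328125), (60.308753967285156, 24.32257843017578), 42.73507308959961))
```

Emit:
servo_tool(
  slide=[
    [0.036,0.02,0],
    [0.072,0.04,0],
    [0.107,0.06,0],
    [0.143,0.08,0],
    [0.178,0.099,0],
  ],
  spin=[-4,-8,-12,-16,-20],
  grip=[0,0,0,0,0],
)

```text
time_s: 1.02
tcp_pos: [0.3474, 0.4322, 0.2478]
ee_rot: [[1.0, 0.005, 0.0], [0.005, -1.0, 0.0], [0.0, -0.0, -1.0]]
wrist_force: [1.3, 0.8, 0.2]
gripper_width: 0.996
gripper_force: 0.0
```

Emit:
servo_tool(
  slide=[
    [0.027,0.031,0],
    [0.053,0.061,0],
    [0.08,0.092,0],
    [0.107,0.123,0],
    [0.133,0.153,0],
  ],
  spin=[0,0,0,0,0],
  grip=[0,0,0,0,0],
)

```text
time_s: 1.43
tcp_pos: [0.4808, 0.2792, 0.248]
ee_rot: [[1.0, 0.001, 0.001], [0.001, -1.0, 0.0], [0.001, -0.0, -1.0]]
wrist_force: [0.7, 0.8, 0.1]
gripper_width: 0.996
gripper_force: 0.0
```

Emit:
servo_tool(
  slide=[
    [0,0,0],
    [0,0,0],
    [0,0,0],
    [0,0,0],
    [0,0,0],
  ],
  spin=[0,0,0,0,0],
  grip=[0,0,0,0,0],
)

```text
time_s: 1.85
tcp_pos: [0.4791, 0.2821, 0.2476]
ee_rot: [[1.0, 0.003, 0.0], [0.003, -1.0, 0.0], [0.0, -0.0, -1.0]]
wrist_force: [0.2, -0.1, 0.3]
gripper_width: 0.998
gripper_force: 0.0
```

```bash
python3 - <<'E'
from m import *
s=sense();print(s['tcp_pos'],s['ee_rot'],s['joints'],s['time_s'])
d=snap('wrist','w1.png');W=d['W'];print(d['M'],np.nanmin(W.reshape(-1,3),0),np.nanmax(W.reshape(-1,3),0))
for n,x,y,z0,z1 in(('T1',.583,.242,.083,.1),('T2',.492,.258,.083,.1),('T3',.449,.339,.083,.1),('S1',.538,.329,.043,.06),('cup',.416,.252,.06,.08)):
    p=near(W,x,y,.035 if n!='cup' else .05,z0,z1)
    if len(p)>3: print(n,*circ(p),p.mean(0))
E
```

```text
[0.4791 0.2821 0.2476] [[ 1.      0.0033  0.0001]
 [ 0.0033 -1.      0.0002]
 [ 0.0001 -0.0002 -1.    ]] [ 47.1904  15.32    -9.3886  -0.0058 -65.2807  43.0024] 1.85
[[ 0.003  -0.9623 -0.2721  0.5555]
 [-1.     -0.0028 -0.0012  0.2815]
 [ 0.0004  0.2721 -0.9623  0.385 ]
 [ 0.      0.      0.      1.    ]] [-0.379  -0.0696 -0.7502] [0.6698 0.7978 0.3422]
T1 [0.5878 0.2417] 15.9 841 [0.588  0.2421 0.0898]
T2 [0.4932 0.2547] 15.9 662 [0.4939 0.2548 0.0894]
T3 [0.4539 0.3392] 15.9 631 [0.4548 0.3387 0.0891]
S1 [0.5386 0.327 ] 15.9 565 [0.539  0.3269 0.0497]
cup [0.4189 0.2483] 28.3 666 [0.4186 0.2485 0.0663]
```

View pics/w1.png

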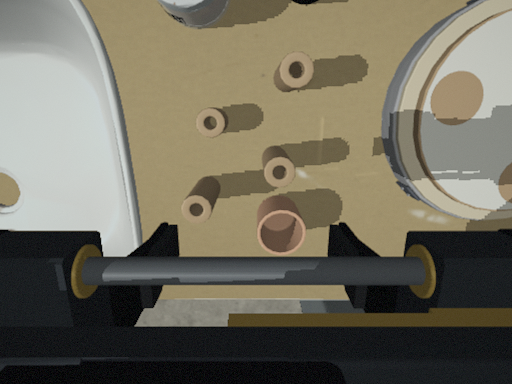

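Emit:
servo_tool(
  slide=[
    [-0.03,0.0165,0.01],
    [-0.0605,0.033,0.02],
    [-0.0605,0.033,0.05],
    [-0.0605,0.033,0.08],
    [-0.0605,0.033,0.11],
  ],
  spin=[0,0,0,0,0],
  grip=[0,0,0,0,0],
)

```text
time_s: 2.32
tcp_pos: [0.4187, 0.2489, 0.1377]
ee_rot: [[1.0, 0.004, 0.002], [0.004, -1.0, 0.003], [0.002, -0.003, -1.0]]
wrist_force: [0.0, 0.3, 0.5]
gripper_width: 0.999
gripper_force: 0.0
```

Emit:
servo_tool(
  slide=[
    [0,0,0.02],
    [0,0,0.04],
    [0,0,0.06],
    [0,0,0.075],
    [0,0,0.08],
  ],
  spin=[0,0,0,0,0],
  grip=[0,0,0,0,0],
)

```text
time_s: 2.73
tcp_pos: [0.4179, 0.2477, 0.0555]
ee_rot: [[1.0, 0.003, -0.003], [0.003, -1.0, -0.003], [-0.003, 0.003, -1.0]]
wrist_force: [-0.2, 0.0, 1.2]
gripper_width: 1.001
gripper_force: 0.0
```

Emit:
servo_tool(
  slide=[
    [0,0,0],
    [0,0,0],
    [0,0,0],
    [0,0,0],
    [0,0,0],
  ],
  spin=[0,0,0,0,0],
  grip=[0.2,0.6,0.8,1,1],
)

```text
time_s: 3.15
tcp_pos: [0.4197, 0.2484, 0.0585]
ee_rot: [[1.0, 0.001, 0.001], [0.001, -1.0, 0.002], [0.001, -0.002, -1.0]]
wrist_force: [-0.0, 0.0, -0.1]
gripper_width: 0.708
gripper_force: 0.0
```

Emit:
servo_tool(
  slide=[
    [0,0,0],
    [0,0,0],
    [0,0,0],
    [0,0,0],
    [0,0,0],
  ],
  spin=[0,0,0,0,0],
  grip=[1,1,1,1,1],
)

```text
time_s: 3.57
tcp_pos: [0.4197, 0.2484, 0.0582]
ee_rot: [[1.0, 0.002, 0.001], [0.002, -1.0, 0.001], [0.001, -0.001, -1.0]]
wrist_force: [-1.7, 0.8, 5.0]
gripper_width: 0.612
gripper_force: 29.7
```

Emit:
servo_tool(
  slide=[
    [0,0,-0.02],
    [0,0,-0.06],
    [0,0,-0.1],
    [0,0.03,-0.13],
    [0,0.065,-0.14],
  ],
  spin=[0,0,0,0,0],
  grip=[1,1,1,1,1],
)

```text
time_s: 3.98
tcp_pos: [0.4215, 0.1849, 0.2019]
ee_rot: [[1.0, 0.005, 0.007], [0.005, -1.0, 0.005], [0.007, -0.005, -1.0]]
wrist_force: [0.6, -0.1, -2.1]
gripper_width: 0.614
gripper_force: 29.7
```

Emit:
servo_tool(
  slide=[
    [0,0.04,0],
    [0,0.08,0],
    [0,0.12,0],
    [0,0.16,0],
    [0,0.179,0],
  ],
  spin=[0,0,0,0,0],
  grip=[1,1,1,1,1],
)

```text
time_s: 4.4
tcp_pos: [0.4177, 0.0005, 0.1969]
ee_rot: [[1.0, -0.002, -0.003], [-0.002, -1.0, -0.001], [-0.003, 0.001, -1.0]]
wrist_force: [0.3, -0.5, -1.5]
gripper_width: 0.615
gripper_force: 29.7
```

Emit:
servo_tool(
  slide=[
    [0,0,0],
    [0,0,0],
    [0,0,0],
    [0,0,0],
    [0,0,0],
  ],
  spin=[0,0,0,0,0],
  grip=[1,1,1,1,1],
)

```text
time_s: 4.82
tcp_pos: [0.4197, 0.0048, 0.1974]
ee_rot: [[1.0, 0.003, -0.0], [0.003, -1.0, 0.0], [-0.0, -0.0, -1.0]]
wrist_force: [0.4, -0.4, -0.9]
gripper_width: 0.611
gripper_force: 29.7
```

```bash
python3 - <<'E'
from m import *
s=sense();print(s['tcp_pos'],s['ee_rot'],s['joints'],s['time_s'],s['gripper_width'])
d=snap('wrist','w2.png');W=d['W']
for q in patches(d,.546,.003):print('patch',q)
E
```

```text
[0.4197 0.0048 0.1974] [[ 1.      0.0028 -0.0003]
 [ 0.0028 -1.      0.    ]
 [-0.0003 -0.     -1.    ]] [ 23.0266   4.5436 -30.9391  -0.0085 -54.5315  67.1413] 4.8167 0.6107182633520699
patch (array([0.5605, 0.072 , 0.0577]), np.int32(2890))
patch (array([ 0.5759, -0.0479,  0.0577]), np.int32(289))
patch (array([ 0.4777, -0.0178,  0.0576]), np.int32(2727))
```

View pics/w2.png

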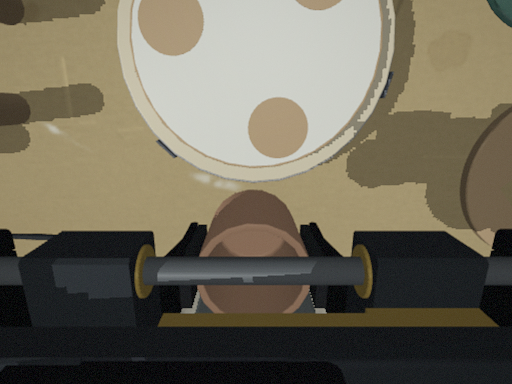

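Emit:
servo_tool(
  slide=[
    [0.03,0.001,0],
    [0.06,0.001,0],
    [0.095,0.001,0.01],
    [0.12,0.001,0.02],
    [0.1268,0.0014,0.03],
  ],
  spin=[0,0,0,0,0],
  grip=[1,1,1,1,1],
)

```text
time_s: 5.28
tcp_pos: [0.5505, 0.0038, 0.1667]
ee_rot: [[1.0, 0.002, 0.002], [0.002, -1.0, -0.0], [0.002, 0.0, -1.0]]
wrist_force: [0.8, 0.3, -0.5]
gripper_width: 0.616
gripper_force: 29.7
```

Emit:
servo_tool(
  slide=[
    [0,0,0.015],
    [0,0,0.03],
    [0,0,0.042],
    [0,0,0.05],
    [0,0,0.052],
  ],
  spin=[0,0,0,0,0],
  grip=[1,1,1,1,1],
)

```text
time_s: 5.7
tcp_pos: [0.5456, 0.0033, 0.115]
ee_rot: [[1.0, 0.003, -0.003], [0.003, -1.0, -0.001], [-0.003, 0.001, -1.0]]
wrist_force: [-5.8, 2.7, 9.2]
gripper_width: 0.612
gripper_force: 29.7
```

Emit:
servo_tool(
  slide=[
    [0,0,0],
    [0,0,0],
    [0,0,0],
    [0,0,0],
    [0,0,0],
  ],
  spin=[0,0,0,0,0],
  grip=[1,1,0.3,0,0],
)

```text
time_s: 6.12
tcp_pos: [0.5467, 0.0028, 0.116]
ee_rot: [[1.0, 0.001, 0.001], [0.001, -1.0, 0.0], [0.001, -0.0, -1.0]]
wrist_force: [0.4, 0.7, -0.5]
gripper_width: 0.759
gripper_force: 0.0
```

Emit:
servo_tool(
  slide=[
    [0,0,0],
    [0,0,0],
    [0,0,0],
    [0,0,-0.03],
    [0,0,-0.07],
  ],
  spin=[0,0,0,0,0],
  grip=[0,0,0,0,0],
)

```text
time_s: 6.53
tcp_pos: [0.544, 0.0021, 0.1828]
ee_rot: [[1.0, 0.001, -0.009], [0.001, -1.0, -0.002], [-0.009, 0.002, -1.0]]
wrist_force: [0.5, -0.4, 0.1]
gripper_width: 0.993
gripper_force: 0.0
```

Emit:
servo_tool(
  slide=[
    [0,0,-0.03],
    [0,0,-0.05],
    [-0.03,0,-0.05],
    [-0.07,-0.01,-0.05],
    [-0.1,-0.05,-0.05],
  ],
  spin=[0,0,0,0,0],
  grip=[0,0,0,0,0],
)

```text
time_s: 6.95
tcp_pos: [0.4484, 0.0437, 0.2354]
ee_rot: [[1.0, -0.004, -0.002], [-0.004, -1.0, -0.0], [-0.002, 0.0, -1.0]]
wrist_force: [0.1, 1.5, -0.0]
gripper_width: 0.999
gripper_force: 0.0
```

```bash
python3 - <<'E'
from m import *
s=sense();print(s['tcp_pos'],s['ee_rot'],s['time_s'],s['gripper_width'])
d=snap('wrist','w3.png');W=d['W']
for q in patches(d,.546,.003):print('patch',q)
p=near(W,.546,.003,.045,.118,.135);print(circ(p),p.mean(0))
for r in tip_of('cup','wrist')+tip_of('hearth','wrist'):print(r)
E
```

```text
[0.4484 0.0437 0.2354] [[ 1.     -0.0041 -0.0019]
 [-0.0041 -1.     -0.0001]
 [-0.0019  0.0001 -1.    ]] 6.95 0.9988736758948418
patch (array([ 0.5959, -0.0451,  0.0578]), np.int32(2255))
patch (array([0.5623, 0.0749, 0.0576]), np.int32(2065))
patch (array([ 0.5468, -0.0003,  0.0625]), np.int32(1879))
patch (array([ 0.4756, -0.0147,  0.0575]), np.int32(1652))
(array([0.5451, 0.002 ]), 27.9, 1347) [0.547  0.0006 0.1244]
{'point': [0.5447, 0.0051, 0.0593], 'conf': 0.93}
```

View pics/w3.png

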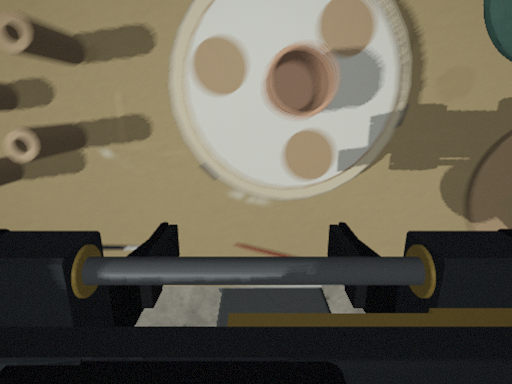

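Emit:
servo_tool(
  slide=[
    [0.01,-0.04,0],
    [0.02,-0.08,0],
    [0.03,-0.12,0],
    [0.04,-0.16,0],
    [0.048,-0.2017,0.01],
  ],
  spin=[0,0,0,0,0],
  grip=[0,0,0,0,0],
)

```text
time_s: 7.52
tcp_pos: [0.5012, 0.2479, 0.2276]
ee_rot: [[1.0, 0.0, 0.004], [0.0, -1.0, 0.002], [0.004, -0.002, -1.0]]
wrist_force: [0.4, 0.9, 0.1]
gripper_width: 1.001
gripper_force: 0.0
```

Emit:
servo_tool(
  slide=[
    [0,0,0.01],
    [0,0,0.045],
    [0,0,0.085],
    [0,0,0.125],
    [0,0,0.161],
  ],
  spin=[0,0,0,0,0],
  grip=[0,0,0,0,0],
)

```text
time_s: 7.93
tcp_pos: [0.4993, 0.2451, 0.0626]
ee_rot: [[1.0, 0.0, -0.0], [0.0, -1.0, -0.0], [-0.0, 0.0, -1.0]]
wrist_force: [-0.4, 0.8, -0.0]
gripper_width: 1.004
gripper_force: 0.0
```

Emit:
servo_tool(
  slide=[
    [0,0,0],
    [0,0,0],
    [0,0,0],
    [0,0,0],
    [0,0,0],
  ],
  spin=[0,0,0,0,0],
  grip=[0,0.5,1,1,1],
)

```text
time_s: 8.35
tcp_pos: [0.5003, 0.2468, 0.0676]
ee_rot: [[1.0, 0.001, 0.004], [0.001, -1.0, 0.003], [0.004, -0.003, -1.0]]
wrist_force: [0.3, -0.6, -0.3]
gripper_width: 0.783
gripper_force: 0.0
```

Emit:
servo_tool(
  slide=[
    [0,0,0],
    [0,0,0],
    [0,0,0],
    [0,0,0],
    [0,0,0],
  ],
  spin=[0,0,0,0,0],
  grip=[1,1,1,1,1],
)

```text
time_s: 8.77
tcp_pos: [0.499, 0.2461, 0.0653]
ee_rot: [[1.0, 0.001, 0.001], [0.001, -1.0, 0.001], [0.001, -0.001, -1.0]]
wrist_force: [0.6, -0.3, 0.6]
gripper_width: 0.402
gripper_force: 0.7
```

Emit:
servo_tool(
  slide=[
    [0,0,0],
    [0,0,0],
    [0,0,0],
    [0,0,0],
    [0,0,0],
  ],
  spin=[0,0,0,0,0],
  grip=[1,1,1,1,1],
)

```text
time_s: 9.18
tcp_pos: [0.4988, 0.2459, 0.0652]
ee_rot: [[1.0, 0.001, 0.0], [0.001, -1.0, 0.0], [0.0, -0.0, -1.0]]
wrist_force: [-0.1, 0.1, 2.2]
gripper_width: 0.353
gripper_force: 29.7
```

Emit:
servo_tool(
  slide=[
    [0,0,-0.015],
    [0,0,-0.05],
    [0,0,-0.09],
    [0,0,-0.13],
    [0,0,-0.165],
  ],
  spin=[0,0,0,0,0],
  grip=[1,1,1,1,1],
)

```text
time_s: 9.6
tcp_pos: [0.4985, 0.2454, 0.2319]
ee_rot: [[1.0, 0.001, -0.0], [0.001, -1.0, -0.0], [-0.0, 0.0, -1.0]]
wrist_force: [1.3, 1.1, -0.8]
gripper_width: 0.354
gripper_force: 29.7
```

Emit:
servo_tool(
  slide=[
    [0.01,0.03,0],
    [0.025,0.065,0],
    [0.04,0.1,0],
    [0.05,0.135,0],
    [0.06,0.17,0],
  ],
  spin=[0,0,0,0,0],
  grip=[1,1,1,1,1],
)

```text
time_s: 10.02
tcp_pos: [0.5586, 0.0741, 0.2291]
ee_rot: [[1.0, 0.001, -0.002], [0.001, -1.0, -0.0], [-0.002, 0.0, -1.0]]
wrist_force: [0.2, 0.7, -1.1]
gripper_width: 0.351
gripper_force: 29.7
```

Emit:
servo_tool(
  slide=[
    [0.01,0.03,0],
    [0.02,0.06,0],
    [0.03,0.085,0],
    [0.04,0.11,0],
    [0.0444,0.1219,0],
  ],
  spin=[0,0,0,0,0],
  grip=[1,1,1,1,1],
)

```text
time_s: 10.43
tcp_pos: [0.6036, -0.0488, 0.2287]
ee_rot: [[1.0, -0.002, -0.002], [-0.002, -1.0, -0.0], [-0.002, 0.0, -1.0]]
wrist_force: [-0.6, 0.7, -2.2]
gripper_width: 0.352
gripper_force: 29.7
```

Emit:
servo_tool(
  slide=[
    [0,0,0],
    [0,0,0],
    [0,0,0],
    [0,0,0],
    [0,0,0],
  ],
  spin=[0,0,0,0,0],
  grip=[1,1,1,1,1],
)

```text
time_s: 10.85
tcp_pos: [0.6033, -0.0449, 0.2301]
ee_rot: [[1.0, 0.003, -0.0], [0.003, -1.0, 0.0], [-0.0, -0.0, -1.0]]
wrist_force: [0.0, -0.6, -1.5]
gripper_width: 0.355
gripper_force: 29.7
```

```bash
python3 - <<'E'
from m import *
s=sense();print(s['tcp_pos'],s['ee_rot'],s['time_s'],s['gripper_width'])
for c in('side','top'):
  W=snap(c,c+'2.png')['W'];t=s['tcp_pos']
  for z0,z1 in((.24,.262),):
    p=near(W,t[0],t[1]-0.0,.05,z0-.005,z1);print(c,len(p),p.mean(0) if len(p) else '')
  for r in tip_of('tall_prop_a',c):print(r)
E
```

```text
[ 0.6033 -0.0449  0.2301] [[ 1.      0.0029 -0.    ]
 [ 0.0029 -1.      0.0001]
 [-0.     -0.0001 -1.    ]] 10.85 0.3548734034896348
side 19 [ 0.6064 -0.0724  0.2389]
{'point': [0.4507, 0.3432, -0.0017], 'conf': 0.54}
{'point': [0.5827, 0.2408, 0.0012], 'conf': 0.51}
{'point': [0.5924, -0.0426, 0.1671], 'conf': 0.46}
top 0 
{'point': [0.4498, 0.3377, 0.0001], 'conf': 0.69}
```

View pics/side2.png

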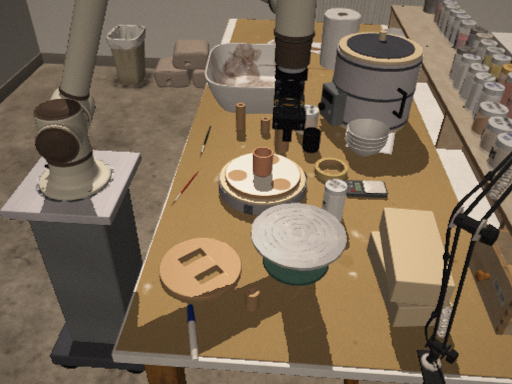

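Emit:
servo_tool(
  slide=[
    [0.001,0.001,0.03],
    [0.001,0.001,0.06],
    [0.001,0.001,0.085],
    [0.001,0.001,0.1],
    [0.001,0.001,0.1075],
  ],
  spin=[0,0,0,0,0],
  grip=[1,1,1,1,1],
)

```text
time_s: 11.47
tcp_pos: [0.6035, -0.047, 0.1216]
ee_rot: [[1.0, 0.002, -0.004], [0.002, -1.0, -0.001], [-0.004, 0.001, -1.0]]
wrist_force: [-9.6, 5.2, 29.0]
gripper_width: 0.351
gripper_force: 29.6
```

Emit:
servo_tool(
  slide=[
    [0,0,0],
    [0,0,0],
    [0,0,0],
    [0,0,0],
    [0,0,0],
  ],
  spin=[0,0,0,0,0],
  grip=[1,1,0.8,0.4,0],
)

```text
time_s: 11.88
tcp_pos: [0.605, -0.047, 0.1232]
ee_rot: [[1.0, 0.001, 0.001], [0.001, -1.0, 0.0], [0.001, -0.0, -1.0]]
wrist_force: [0.5, 0.2, -0.1]
gripper_width: 0.429
gripper_force: 0.0
```

Emit:
servo_tool(
  slide=[
    [0,0,0],
    [0,0,0],
    [0,0,0],
    [0,0,0],
    [0,0,0],
  ],
  spin=[0,0,0,0,0],
  grip=[0,0,0,0,0],
)

```text
time_s: 12.3
tcp_pos: [0.6046, -0.047, 0.1225]
ee_rot: [[1.0, 0.001, 0.0], [0.001, -1.0, 0.0], [0.0, -0.0, -1.0]]
wrist_force: [-0.2, 0.6, 0.1]
gripper_width: 0.796
gripper_force: 0.0
```

Emit:
servo_tool(
  slide=[
    [0,0,-0.03],
    [0,0,-0.06],
    [0,0,-0.09],
    [-0.015,-0.01,-0.11],
    [-0.04,-0.03,-0.12],
  ],
  spin=[0,0,0,0,0],
  grip=[0,0,0,0,0],
)

```text
time_s: 12.72
tcp_pos: [0.567, -0.0178, 0.2455]
ee_rot: [[1.0, -0.001, 0.006], [-0.001, -1.0, -0.0], [0.006, 0.0, -1.0]]
wrist_force: [0.1, 1.8, -0.3]
gripper_width: 0.995
gripper_force: 0.0
```

Emit:
servo_tool(
  slide=[
    [-0.025,-0.025,0],
    [-0.05,-0.05,0],
    [-0.07,-0.08,0],
    [-0.09,-0.11,0],
    [-0.11,-0.14,0],
  ],
  spin=[0,0,0,0,0],
  grip=[0,0,0,0,0],
)

```text
time_s: 13.13
tcp_pos: [0.4531, 0.1237, 0.2428]
ee_rot: [[1.0, 0.001, 0.001], [0.001, -1.0, 0.0], [0.001, -0.0, -1.0]]
wrist_force: [0.1, 0.5, -0.7]
gripper_width: 1.003
gripper_force: 0.0
```

Emit:
servo_tool(
  slide=[
    [0,-0.035,0],
    [0,-0.07,0],
    [0,-0.1,0],
    [0,-0.12,0],
    [0,-0.12,0],
  ],
  spin=[0,0,0,0,0],
  grip=[0,0,0,0,0],
)

```text
time_s: 13.55
tcp_pos: [0.4543, 0.2462, 0.2424]
ee_rot: [[1.0, 0.005, 0.001], [0.005, -1.0, 0.001], [0.001, -0.001, -1.0]]
wrist_force: [0.5, 0.3, 0.7]
gripper_width: 1.002
gripper_force: 0.0
```

```bash
python3 - <<'E'
from m import *
s=sense();print(s['tcp_pos'],s['ee_rot'],s['time_s'],s['gripper_width'])
for c in('side','top','wrist'):
  W=snap(c)['W']
  print(c)
  for n,x,y,r,z0,z1 in(('A',.598,-.046,.035,.14,.155),('cup',.546,.003,.04,.118,.135),('T1',.588,.242,.035,.083,.1),('T3',.454,.339,.035,.083,.1),('S1',.538,.328,.035,.043,.06)):
    p=near(W,x,y,r,z0,z1)
    if len(p)>3: print(n,*circ(p),p.mean(0))
E
```

```text
[0.4543 0.2462 0.2424] [[ 1.      0.0051  0.001 ]
 [ 0.0051 -1.      0.0008]
 [ 0.001  -0.0008 -1.    ]] 13.55 1.0017625756855297
side
A [ 0.5978 -0.0487] 16.4 85 [ 0.5976 -0.0501  0.1453]
cup [0.5457 0.0021] 29.8 127 [0.5456 0.0013 0.1227]
T1 [0.5865 0.2404] 18.0 53 [0.5885 0.2395 0.0887]
T3 [0.4523 0.3391] 18.7 48 [0.4541 0.3375 0.0881]
S1 [0.5399 0.3263] 17.5 46 [0.5384 0.3239 0.0481]
top
A [ 0.5939 -0.0446] 15.7 61 [ 0.5933 -0.0449  0.1471]
cup [0.5415 0.0054] 27.8 68 [0.5409 0.0066 0.1247]
T1 [0.5846 0.2444] 15.8 57 [0.5837 0.244  0.0898]
S1 [0.5348 0.3302] 16.4 57 [0.5348 0.3297 0.0498]
wrist
T1 [0.588  0.2418] 16.0 956 [0.5876 0.2417 0.0897]
T3 [0.4538 0.3389] 16.0 693 [0.4546 0.3382 0.0892]
S1 [0.5386 0.327 ] 15.7 646 [0.5387 0.3266 0.0495]
```

Emit:
servo_tool(
  slide=[
    [0,-0.035,0],
    [0,-0.07,0],
    [0,-0.0945,0.01],
    [0,-0.0945,0.04],
    [0,-0.0945,0.075],
  ],
  spin=[0,0,0,0,0],
  grip=[0,0,0,0,0],
)

```text
time_s: 14.12
tcp_pos: [0.4554, 0.3386, 0.1689]
ee_rot: [[1.0, 0.002, 0.004], [0.002, -1.0, 0.005], [0.004, -0.005, -1.0]]
wrist_force: [0.1, 0.4, -1.4]
gripper_width: 1.003
gripper_force: 0.0
```

Emit:
servo_tool(
  slide=[
    [0,0,0.03],
    [0,0,0.06],
    [0,0,0.085],
    [0,0,0.1],
    [0,0,0.1025],
  ],
  spin=[0,0,0,0,0],
  grip=[0,0,0,0,0],
)

```text
time_s: 14.53
tcp_pos: [0.4529, 0.3342, 0.0619]
ee_rot: [[1.0, -0.001, -0.005], [-0.001, -1.0, -0.005], [-0.005, 0.005, -1.0]]
wrist_force: [0.0, -0.8, -0.0]
gripper_width: 1.0
gripper_force: 0.0
```

Emit:
servo_tool(
  slide=[
    [0,0,0],
    [0,0,0],
    [0,0,0],
    [0,0,0],
    [0,0,0],
  ],
  spin=[0,0,0,0,0],
  grip=[0.3,1,1,1,1],
)

```text
time_s: 14.95
tcp_pos: [0.4545, 0.3377, 0.0662]
ee_rot: [[1.0, 0.001, 0.001], [0.001, -1.0, 0.002], [0.001, -0.002, -1.0]]
wrist_force: [0.5, -0.7, -1.0]
gripper_width: 0.711
gripper_force: 0.0
```

Emit:
servo_tool(
  slide=[
    [0,0,0],
    [0,0,0],
    [0,0,0],
    [0,0,0],
    [0,0,0],
  ],
  spin=[0,0,0,0,0],
  grip=[1,1,1,1,1],
)

```text
time_s: 15.37
tcp_pos: [0.4542, 0.3376, 0.0652]
ee_rot: [[1.0, 0.002, 0.0], [0.002, -1.0, 0.0], [0.0, -0.0, -1.0]]
wrist_force: [-0.2, 0.5, 1.0]
gripper_width: 0.372
gripper_force: 30.0
```

Emit:
servo_tool(
  slide=[
    [0,0,0],
    [0,0,0],
    [0,0,0],
    [0,0,0],
    [0,0,0],
  ],
  spin=[0,0,0,0,0],
  grip=[1,1,1,1,1],
)

```text
time_s: 15.78
tcp_pos: [0.4542, 0.3376, 0.0652]
ee_rot: [[1.0, 0.001, 0.0], [0.001, -1.0, 0.0], [0.0, -0.0, -1.0]]
wrist_force: [0.1, 0.4, 1.8]
gripper_width: 0.371
gripper_force: 30.0
```

Emit:
servo_tool(
  slide=[
    [0,0,-0.015],
    [0,0,-0.05],
    [0,0,-0.09],
    [0,0,-0.13],
    [0,0,-0.165],
  ],
  spin=[0,0,0,0,0],
  grip=[1,1,1,1,1],
)

```text
time_s: 16.2
tcp_pos: [0.4537, 0.3368, 0.2318]
ee_rot: [[1.0, 0.001, -0.0], [0.001, -1.0, -0.001], [-0.0, 0.001, -1.0]]
wrist_force: [1.2, 0.7, -0.6]
gripper_width: 0.368
gripper_force: 30.0
```

Emit:
servo_tool(
  slide=[
    [0.002,0.03,0],
    [0.004,0.065,0],
    [0.006,0.105,0],
    [0.008,0.145,0],
    [0.01,0.185,0],
  ],
  spin=[0,0,0,0,0],
  grip=[1,1,1,1,1],
)

```text
time_s: 16.62
tcp_pos: [0.4631, 0.1502, 0.2293]
ee_rot: [[1.0, 0.002, -0.002], [0.002, -1.0, -0.001], [-0.002, 0.001, -1.0]]
wrist_force: [1.2, -0.4, -1.3]
gripper_width: 0.37
gripper_force: 30.0
```

Emit:
servo_tool(
  slide=[
    [0.003,0.04,0],
    [0.006,0.08,0],
    [0.009,0.12,0],
    [0.011,0.15,0],
    [0.012,0.1684,0],
  ],
  spin=[0,0,0,0,0],
  grip=[1,1,1,1,1],
)

```text
time_s: 17.03
tcp_pos: [0.4752, -0.019, 0.2293]
ee_rot: [[1.0, -0.002, -0.003], [-0.002, -1.0, -0.0], [-0.003, 0.0, -1.0]]
wrist_force: [-0.2, -0.4, -0.4]
gripper_width: 0.365
gripper_force: 30.0
```

Emit:
servo_tool(
  slide=[
    [0,0,0],
    [0,0,0],
    [0,0,0],
    [0,0,0],
    [0,0,0],
  ],
  spin=[0,0,0,0,0],
  grip=[1,1,1,1,1],
)

```text
time_s: 17.45
tcp_pos: [0.4764, -0.0152, 0.2299]
ee_rot: [[1.0, 0.003, -0.0], [0.003, -1.0, 0.0], [-0.0, -0.0, -1.0]]
wrist_force: [0.2, 0.4, -1.6]
gripper_width: 0.368
gripper_force: 30.0
```

Emit:
servo_tool(
  slide=[
    [0,0,0.03],
    [0,0,0.06],
    [0,0,0.085],
    [0,0,0.1],
    [0,0,0.1068],
  ],
  spin=[0,0,0,0,0],
  grip=[1,1,1,1,1],
)

```text
time_s: 17.87
tcp_pos: [0.4752, -0.0156, 0.1217]
ee_rot: [[1.0, 0.003, -0.005], [0.003, -1.0, -0.002], [-0.005, 0.002, -1.0]]
wrist_force: [-10.7, 4.6, 39.5]
gripper_width: 0.365
gripper_force: 30.0
```

Emit:
servo_tool(
  slide=[
    [0,0,0],
    [0,0,0],
    [0,0,0],
    [0,0,0],
    [0,0,0],
  ],
  spin=[0,0,0,0,0],
  grip=[1,1,0.8,0.4,0],
)

```text
time_s: 18.28
tcp_pos: [0.477, -0.0158, 0.1238]
ee_rot: [[1.0, 0.002, 0.002], [0.002, -1.0, 0.0], [0.002, -0.0, -1.0]]
wrist_force: [0.4, -0.7, -0.1]
gripper_width: 0.45
gripper_force: 0.0
```

Emit:
servo_tool(
  slide=[
    [0,0,0],
    [0,0,0],
    [0,0,0],
    [0,0,0],
    [0,0,0],
  ],
  spin=[0,0,0,0,0],
  grip=[0,0,0,0,0],
)

```text
time_s: 18.7
tcp_pos: [0.4765, -0.0161, 0.1233]
ee_rot: [[1.0, 0.001, 0.0], [0.001, -1.0, -0.0], [0.0, 0.0, -1.0]]
wrist_force: [-0.4, 0.4, 0.2]
gripper_width: 0.814
gripper_force: 0.0
```

Emit:
servo_tool(
  slide=[
    [0,0,-0.03],
    [0,0,-0.06],
    [0,0,-0.09],
    [0,0,-0.11],
    [0,0,-0.12],
  ],
  spin=[0,0,0,0,0],
  grip=[0,0,0,0,0],
)

```text
time_s: 19.12
tcp_pos: [0.4778, -0.0159, 0.2466]
ee_rot: [[1.0, 0.002, 0.006], [0.002, -1.0, 0.001], [0.006, -0.001, -1.0]]
wrist_force: [0.3, 0.1, 0.7]
gripper_width: 0.994
gripper_force: 0.0
```

Emit:
servo_tool(
  slide=[
    [0.01,-0.03,0],
    [0.023,-0.06,0],
    [0.037,-0.09,0],
    [0.05,-0.12,0],
    [0.06,-0.14,0],
  ],
  spin=[0,0,0,0,0],
  grip=[0,0,0,0,0],
)

```text
time_s: 19.53
tcp_pos: [0.5371, 0.1263, 0.2431]
ee_rot: [[1.0, 0.003, 0.001], [0.003, -1.0, 0.0], [0.001, -0.0, -1.0]]
wrist_force: [0.6, -0.9, -0.9]
gripper_width: 0.999
gripper_force: 0.0
```

Emit:
servo_tool(
  slide=[
    [0.015,-0.03,0],
    [0.03,-0.06,0],
    [0.04,-0.09,0],
    [0.051,-0.1173,0],
    [0.051,-0.1173,0],
  ],
  spin=[0,0,0,0,0],
  grip=[0,0,0,0,0],
)

```text
time_s: 19.95
tcp_pos: [0.5886, 0.2457, 0.2418]
ee_rot: [[1.0, 0.005, 0.001], [0.005, -1.0, 0.0], [0.001, -0.0, -1.0]]
wrist_force: [0.6, 0.3, -0.5]
gripper_width: 0.999
gripper_force: 0.0
```

Emit:
servo_tool(
  slide=[
    [0,0,0.03],
    [0,0,0.06],
    [0,0,0.09],
    [0,0,0.11],
    [0,0,0.11],
  ],
  spin=[0,0,0,0,0],
  grip=[0,0,0,0,0],
)

```text
time_s: 20.37
tcp_pos: [0.584, 0.2392, 0.1277]
ee_rot: [[1.0, -0.0, -0.01], [-0.0, -1.0, -0.005], [-0.01, 0.005, -1.0]]
wrist_force: [0.2, -0.1, -0.4]
gripper_width: 0.998
gripper_force: 0.0
```

```bash
python3 - <<'E'
from m import *
s=sense();print(s['tcp_pos'],s['ee_rot'],s['joints'],s['time_s'],s['gripper_width'])
for c in('side','top','wrist'):
  W=snap(c)['W']
  print(c)
  for n,x,y,r,z0,z1 in(('A',.598,-.046,.035,.14,.155),('C',.477,-.016,.035,.14,.155),('cup',.546,.003,.04,.118,.135),('T1',.588,.242,.035,.083,.1)):
    p=near(W,x,y,r,z0,z1)
    if len(p)>3: print(n,*circ(p),p.mean(0))
E
```

```text
[0.584  0.2392 0.1277] [[ 1.     -0.     -0.0098]
 [-0.0001 -1.     -0.0055]
 [-0.0098  0.0055 -0.9999]] [ 36.9031  28.7477  -7.0096  -0.1067 -54.8829  53.1553] 20.3667 0.9984950992966005
side
A [ 0.5982 -0.0485] 16.7 83 [ 0.598  -0.0502  0.1453]
C [ 0.4765 -0.0174] 16.3 80 [ 0.4765 -0.0191  0.1454]
cup [0.5461 0.0026] 30.8 125 [0.5452 0.0006 0.1228]
T1 [0.5894 0.2427] 15.3 8 [0.5982 0.2398 0.0897]
top
A [ 0.5935 -0.0448] 15.5 63 [ 0.5935 -0.0448  0.1474]
C [ 0.4724 -0.0139] 15.6 62 [ 0.4721 -0.0139  0.1469]
cup [0.541  0.0057] 27.9 67 [0.5412 0.006  0.1242]
T1 [0.5899 0.239 ] 10.8 20 [0.5905 0.2382 0.0892]
wrist
T1 [0.5878 0.2421] 16.2 1568 [0.5892 0.242  0.0893]
```

Emit:
servo_tool(
  slide=[
    [0,0,0.02],
    [0,0,0.04],
    [0,0,0.06],
    [0,0,0.068],
    [0,0,0.068],
  ],
  spin=[0,0,0,0,0],
  grip=[0,0,0,0,0],
)

```text
time_s: 20.93
tcp_pos: [0.587, 0.2411, 0.0649]
ee_rot: [[1.0, 0.001, -0.001], [0.001, -1.0, -0.001], [-0.001, 0.001, -1.0]]
wrist_force: [-0.3, -0.2, -0.8]
gripper_width: 1.001
gripper_force: 0.0
```

Emit:
servo_tool(
  slide=[
    [0,0,0],
    [0,0,0],
    [0,0,0],
    [0,0,0],
    [0,0,0],
  ],
  spin=[0,0,0,0,0],
  grip=[0.3,1,1,1,1],
)

```text
time_s: 21.35
tcp_pos: [0.5875, 0.2416, 0.0661]
ee_rot: [[1.0, 0.001, 0.001], [0.001, -1.0, 0.001], [0.001, -0.001, -1.0]]
wrist_force: [-0.1, -0.5, 0.6]
gripper_width: 0.702
gripper_force: 0.0
```

Emit:
servo_tool(
  slide=[
    [0,0,0],
    [0,0,0],
    [0,0,0],
    [0,0,0],
    [0,0,0],
  ],
  spin=[0,0,0,0,0],
  grip=[1,1,1,1,1],
)

```text
time_s: 21.77
tcp_pos: [0.5872, 0.2415, 0.0652]
ee_rot: [[1.0, 0.001, 0.0], [0.001, -1.0, 0.0], [0.0, -0.0, -1.0]]
wrist_force: [-0.5, -0.3, 0.5]
gripper_width: 0.359
gripper_force: 30.0
```

Emit:
servo_tool(
  slide=[
    [0,0,0],
    [0,0,0],
    [0,0,0],
    [0,0,0],
    [0,0,0],
  ],
  spin=[0,0,0,0,0],
  grip=[1,1,1,1,1],
)

```text
time_s: 22.18
tcp_pos: [0.5872, 0.2415, 0.0652]
ee_rot: [[1.0, 0.001, 0.0], [0.001, -1.0, 0.0], [0.0, -0.0, -1.0]]
wrist_force: [0.0, 0.4, -0.6]
gripper_width: 0.356
gripper_force: 30.0
```

Emit:
servo_tool(
  slide=[
    [0,0,-0.015],
    [0,0,-0.05],
    [0,0,-0.09],
    [0,0,-0.13],
    [0,0,-0.165],
  ],
  spin=[0,0,0,0,0],
  grip=[1,1,1,1,1],
)

```text
time_s: 22.6
tcp_pos: [0.587, 0.2412, 0.2325]
ee_rot: [[1.0, 0.001, 0.001], [0.001, -1.0, 0.0], [0.001, -0.0, -1.0]]
wrist_force: [0.3, 1.5, -1.4]
gripper_width: 0.36
gripper_force: 30.0
```

Emit:
servo_tool(
  slide=[
    [0,0.02,0],
    [0,0.04,0],
    [0,0.06,0],
    [0,0.08,0],
    [0,0.1,0],
  ],
  spin=[7,14,21,28,35],
  grip=[1,1,1,1,1],
)

```text
time_s: 23.02
tcp_pos: [0.5866, 0.1403, 0.2297]
ee_rot: [[0.816, -0.578, -0.001], [-0.578, -0.816, -0.0], [-0.001, 0.001, -1.0]]
wrist_force: [0.2, -0.4, -1.7]
gripper_width: 0.359
gripper_force: 30.0
```

Emit:
servo_tool(
  slide=[
    [0,0,0],
    [0,0,0],
    [0,0,0],
    [0,0,0],
    [0,0,0],
  ],
  spin=[7,14,21,28,35],
  grip=[1,1,1,1,1],
)

```text
time_s: 23.43
tcp_pos: [0.5868, 0.1411, 0.2296]
ee_rot: [[0.337, -0.941, -0.002], [-0.941, -0.337, -0.0], [-0.0, 0.002, -1.0]]
wrist_force: [0.7, -0.2, -1.0]
gripper_width: 0.361
gripper_force: 30.0
```

Emit:
servo_tool(
  slide=[
    [0,0,0],
    [0,0,0],
    [0,0,0],
    [0,0,0],
    [0,0,0],
  ],
  spin=[7,14,20,20,20],
  grip=[1,1,1,1,1],
)

```text
time_s: 23.85
tcp_pos: [0.587, 0.1413, 0.2297]
ee_rot: [[0.004, -1.0, -0.001], [-1.0, -0.004, -0.0], [0.0, 0.001, -1.0]]
wrist_force: [-1.1, -0.4, -1.5]
gripper_width: 0.361
gripper_force: 30.0
```

Emit:
servo_tool(
  slide=[
    [0,0,0],
    [0,0,0],
    [0,0,0],
    [0,0,0],
    [0,0,0],
  ],
  spin=[0,0,0,0,0],
  grip=[1,1,1,1,1],
)

```text
time_s: 24.27
tcp_pos: [0.5873, 0.1414, 0.2302]
ee_rot: [[0.002, -1.0, -0.0], [-1.0, -0.002, -0.0], [0.0, 0.0, -1.0]]
wrist_force: [0.5, 0.5, -0.6]
gripper_width: 0.361
gripper_force: 30.0
```

Emit:
servo_tool(
  slide=[
    [0.02,0.007,0],
    [0.045,0.015,0],
    [0.0694,0.0223,0],
    [0.0694,0.0223,0],
    [0.0694,0.0223,0.02],
  ],
  spin=[0,0,0,0,0],
  grip=[1,1,1,1,1],
)

```text
time_s: 24.68
tcp_pos: [0.5675, 0.0714, 0.2145]
ee_rot: [[0.001, -1.0, 0.01], [-1.0, -0.001, 0.002], [-0.002, -0.01, -1.0]]
wrist_force: [1.3, 0.9, -0.6]
gripper_width: 0.362
gripper_force: 30.0
```

Emit:
servo_tool(
  slide=[
    [0,0,0.03],
    [0,0,0.055],
    [0,0,0.07],
    [0,0,0.08],
    [0,0,0.086],
  ],
  spin=[0,0,0,0,0],
  grip=[1,1,1,1,1],
)

```text
time_s: 25.1
tcp_pos: [0.5649, 0.072, 0.1229]
ee_rot: [[0.002, -1.0, -0.002], [-1.0, -0.002, -0.001], [0.001, 0.002, -1.0]]
wrist_force: [0.9, -0.6, -1.6]
gripper_width: 0.363
gripper_force: 30.0
```

Emit:
servo_tool(
  slide=[
    [0,0,0],
    [0,0,0],
    [0,0,0.0008],
    [0,0,0.0008],
    [0,0,0.0008],
  ],
  spin=[0,0,0,0,0],
  grip=[1,1,1,0.8,0.4],
)

```text
time_s: 25.52
tcp_pos: [0.5656, 0.0721, 0.1244]
ee_rot: [[0.001, -1.0, 0.002], [-1.0, -0.001, 0.001], [-0.001, -0.002, -1.0]]
wrist_force: [1.2, 0.8, 0.4]
gripper_width: 0.388
gripper_force: 0.0
```

Emit:
servo_tool(
  slide=[
    [0,0,0],
    [0,0,0],
    [0,0,0],
    [0,0,0],
    [0,0,0],
  ],
  spin=[0,0,0,0,0],
  grip=[0.2,0,0,0,0],
)

```text
time_s: 25.93
tcp_pos: [0.5652, 0.072, 0.1235]
ee_rot: [[0.001, -1.0, 0.0], [-1.0, -0.001, 0.0], [-0.0, -0.0, -1.0]]
wrist_force: [0.6, -0.1, 0.4]
gripper_width: 0.733
gripper_force: 0.0
```

Emit:
servo_tool(
  slide=[
    [0,0,-0.02],
    [0,0,-0.05],
    [0,0,-0.08],
    [0,0,-0.11],
    [0,0,-0.12],
  ],
  spin=[0,0,0,0,0],
  grip=[0,0,0,0,0],
)

```text
time_s: 26.35
tcp_pos: [0.5672, 0.0723, 0.2486]
ee_rot: [[0.002, -1.0, 0.009], [-1.0, -0.002, 0.002], [-0.002, -0.009, -1.0]]
wrist_force: [1.4, 0.3, 0.9]
gripper_width: 0.988
gripper_force: 0.0
```

Emit:
servo_tool(
  slide=[
    [0.03,0.01,0],
    [0.065,0.03,0],
    [0.1,0.05,0],
    [0.135,0.065,0],
    [0.17,0.08,0],
  ],
  spin=[7,14,21,28,35],
  grip=[0,0,0,0,0],
)

```text
time_s: 26.77
tcp_pos: [0.4839, -0.0994, 0.2432]
ee_rot: [[-0.577, -0.817, -0.0], [-0.817, 0.577, 0.0], [0.0, 0.0, -1.0]]
wrist_force: [0.6, -0.3, -0.2]
gripper_width: 0.996
gripper_force: 0.0
```

Emit:
servo_tool(
  slide=[
    [0,0,0],
    [0,0,0],
    [0,0,0],
    [0,0,0],
    [0,0,0],
  ],
  spin=[6,12.6,12.6,12.6,12.6],
  grip=[0,0,0,0,0],
)

```text
time_s: 27.18
tcp_pos: [0.4854, -0.0979, 0.2432]
ee_rot: [[-0.736, -0.677, -0.0], [-0.677, 0.736, 0.0], [0.0, 0.0, -1.0]]
wrist_force: [-0.1, -0.1, -0.4]
gripper_width: 1.0
gripper_force: 0.0
```

```bash
python3 - <<'E'
from m import *
s=sense();print(s['tcp_pos'],s['ee_rot'],s['joints'],s['time_s'],s['gripper_width'])
for c in('side','top','wrist'):
  d=snap(c,c+'3.png');W=d['W']
  print(c)
  for n,x,y,r,z0,z1 in(('A',.598,-.046,.035,.14,.155),('B',.565,.072,.035,.14,.155),('C',.477,-.016,.035,.14,.155),('cup',.546,.003,.04,.118,.135)):
    p=near(W,x,y,r,z0,z1)
    if len(p)>3: print(n,*circ(p),p.mean(0))
  for q in slots(d,.419,-.322):print('slot',q)
E
```

```text
[ 0.4854 -0.0979  0.2432] [[-0.7356 -0.6774 -0.0003]
 [-0.6774  0.7356  0.    ]
 [ 0.0002  0.0002 -1.    ]] [  7.4263   9.547  -17.6878  -0.0033 -62.7845 -54.7863] 27.1833 1.0001857050780434
side
A [ 0.5988 -0.0494] 19.3 87 [ 0.5974 -0.0497  0.145 ]
B [0.5671 0.0725] 18.8 68 [0.5678 0.0698 0.1459]
C [ 0.4779 -0.0165] 17.7 81 [ 0.4763 -0.0186  0.1451]
cup [0.5456 0.0027] 30.3 125 [0.5455 0.0018 0.1225]
slot (array([ 0.3952, -0.2896,  0.0031]), np.int32(189), ((395.75543212890625, -290.3358154296875), (61.234771728515625, 25.754934310913086), 43.10049057006836))
slot (array([ 0.4431, -0.3415,  0.0033]), np.int32(221), ((443.09149169921875, -342.5172424316406), (62.03596496582031, 27.36611557006836), 41.1358757019043))
top
A [ 0.5941 -0.0448] 15.7 62 [ 0.5934 -0.0448  0.1467]
B [0.5635 0.0753] 15.4 62 [0.5635 0.075  0.147 ]
cup [0.5491 0.0062] 26.4 28 [0.5598 0.0065 0.1249]
slot (array([ 0.4403, -0.3489,  0.003 ]), np.int32(135), ((440.7074890136719, -348.59686279296875), (62.68377685546875, 29.39687156677246), 43.036842346191406))
slot (array([ 0.3927, -0.2967,  0.0032]), np.int32(138), ((392.9625549316406, -296.1199951171875), (61.46916198730469, 28.647890090942383), 45.48871994018555))
wrist
A [ 0.5946 -0.0493] 15.5 557 [ 0.5914 -0.0526  0.1457]
C [ 0.477  -0.0285] 10.2 221 [ 0.4772 -0.0289  0.1456]
cup [0.5433 0.002 ] 28.1 336 [ 0.5412 -0.0001  0.124 ]
slot (array([ 0.4622, -0.3368,  0.0033]), np.int32(352), ((461.59246826171875, -336.3933410644531), (13.8539457321167, 26.304685592651367), 44.3963508605957))
slot (array([ 0.4138, -0.2844,  0.0031]), np.int32(371), ((413.509033203125, -283.9232177734375), (13.891851425170898, 28.362110137939453), 43.72562026977539))
```

View pics/side3.png

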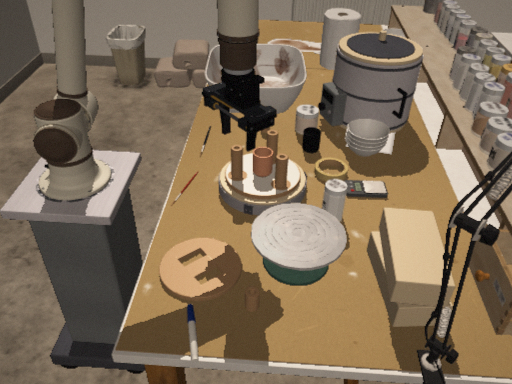

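View pics/wrist3.png

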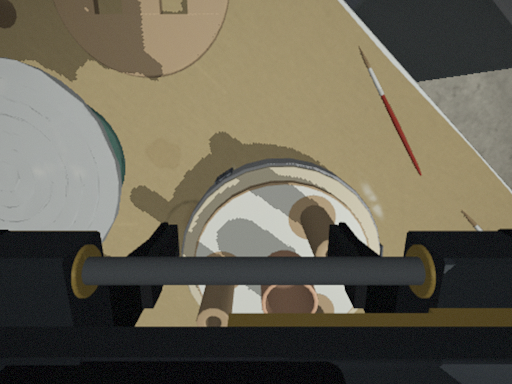

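Side picture: the three props stand at (236,162), (273,147) and (281,172) around the cup at (263,160). The wrist picture shows the shelf at the top edge and the grey wheel at the left. I'll move nearer to measure the shelf.

Emit:
servo_tool(
  slide=[
    [0.024,-0.024,0],
    [0.05,-0.05,0],
    [0.076,-0.076,0],
    [0.1,-0.1,0],
    [0.119,-0.12,0],
  ],
  spin=[0,0,0,0,0],
  grip=[0.2,0.35,0.35,0.35,0.35],
)

```text
time_s: 27.75
tcp_pos: [0.4784, -0.2687, 0.2433]
ee_rot: [[-0.737, -0.676, -0.0], [-0.676, 0.737, -0.0], [0.0, 0.0, -1.0]]
wrist_force: [0.5, -0.9, -0.0]
gripper_width: 0.715
gripper_force: 0.0
```

Emit:
servo_tool(
  slide=[
    [0,0,0],
    [0,0,0],
    [0,0,0],
    [0,0,0],
    [0,0,0],
  ],
  spin=[0,0,0,0,0],
  grip=[0.35,0.35,0.35,0.35,0.35],
)

```text
time_s: 28.17
tcp_pos: [0.4788, -0.266, 0.2435]
ee_rot: [[-0.736, -0.677, 0.0], [-0.677, 0.736, 0.0], [-0.0, -0.0, -1.0]]
wrist_force: [-0.0, 1.3, -0.5]
gripper_width: 0.653
gripper_force: 0.0
```

```bash
python3 - <<'E'
from m import *
s=sense();print(s['tcp_pos'],s['ee_rot'],s['joints'],s['time_s'],s['gripper_width'])
d=snap('wrist','w4.png')
sl=slots(d,.419,-.322)
for q in sl:print('slot',q)
p=near(d['W'],.419,-.322,.12,.008,.022);print(circ(p))
W=np.load('top1.npz')['W'];p=near(W,.63,-.29,.13,.05,.3);print('wheel',circ(p),p.max(0),p.min(0))
E
```

```text
[ 0.4788 -0.266   0.2435] [[-0.7363 -0.6767  0.0002]
 [-0.6767  0.7363  0.    ]
 [-0.0002 -0.0001 -1.    ]] [-12.0919  14.6958 -10.8668  -0.0048 -64.4276 -35.323 ] 28.1667 0.6525671595179964
slot (array([ 0.4436, -0.3506,  0.003 ]), np.int32(1411), ((443.8743591308594, -349.9425354003906), (62.772769927978516, 29.555831909179688), 42.55980682373047))
slot (array([ 0.3954, -0.298 ,  0.0029]), np.int32(1419), ((395.92138671875, -297.73736572265625), (62.96426010131836, 29.627079010009766), 43.037574768066406))
(array([ 0.4217, -0.3354]), 106.7, 19434)
wheel (array([ 0.6384, -0.278 ]), 108.6, 3183) [ 0.7442 -0.1694  0.1051] [ 0.5314 -0.3866  0.0873]
```

View pics/w4.png

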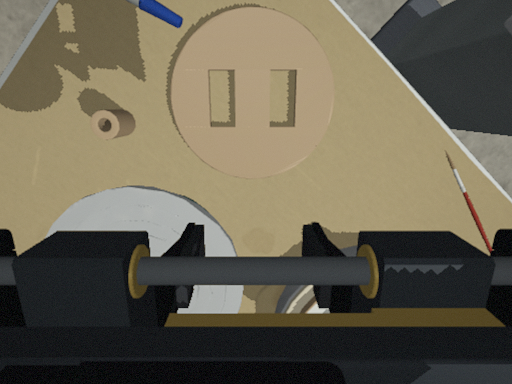

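Emit:
servo_tool(
  slide=[
    [0.03,-0.001,0],
    [0.06,-0.002,0.01],
    [0.0825,-0.0027,0.03],
    [0.0825,-0.0027,0.065],
    [0.0825,-0.0027,0.1],
  ],
  spin=[0,0,0,0,0],
  grip=[0.35,0.35,0.35,0.35,0.35],
)

```text
time_s: 28.63
tcp_pos: [0.4197, -0.3252, 0.144]
ee_rot: [[-0.738, -0.675, 0.004], [-0.675, 0.738, -0.002], [-0.002, -0.004, -1.0]]
wrist_force: [0.3, 0.4, -0.8]
gripper_width: 0.646
gripper_force: 0.0
```

Emit:
servo_tool(
  slide=[
    [0,0,0.03],
    [0,0,0.055],
    [0,0,0.075],
    [0,0,0.08],
    [0,0,0.08],
  ],
  spin=[0,0,0,0,0],
  grip=[0.35,0.35,0.35,0.35,0.35],
)

```text
time_s: 29.05
tcp_pos: [0.419, -0.3239, 0.0622]
ee_rot: [[-0.737, -0.676, -0.003], [-0.676, 0.737, 0.001], [0.002, 0.003, -1.0]]
wrist_force: [0.4, 0.2, 1.4]
gripper_width: 0.65
gripper_force: 0.0
```

Emit:
servo_tool(
  slide=[
    [0,0,0],
    [0,0,0],
    [0,0,0],
    [0,0,0],
    [0,0,0],
  ],
  spin=[0,0,0,0,0],
  grip=[0.35,0.35,0.35,0.35,0.35],
)

```text
time_s: 29.47
tcp_pos: [0.42, -0.3248, 0.0643]
ee_rot: [[-0.738, -0.675, 0.002], [-0.675, 0.738, -0.001], [-0.001, -0.002, -1.0]]
wrist_force: [0.5, -0.8, 0.1]
gripper_width: 0.65
gripper_force: 0.0
```

```bash
python3 - <<'E'
from m import *
s=sense();print(s['tcp_pos'],s['ee_rot'],s['wrist_force'],s['gripper_width'])
d=snap('wrist','w5.png')
E
```

```text
[ 0.42   -0.3248  0.0643] [[-0.7376 -0.6753  0.0017]
 [-0.6753  0.7376 -0.0007]
 [-0.0008 -0.0017 -1.    ]] [ 0.4877 -0.8381  0.0928] 0.6499339895876297
```

View pics/w5.png

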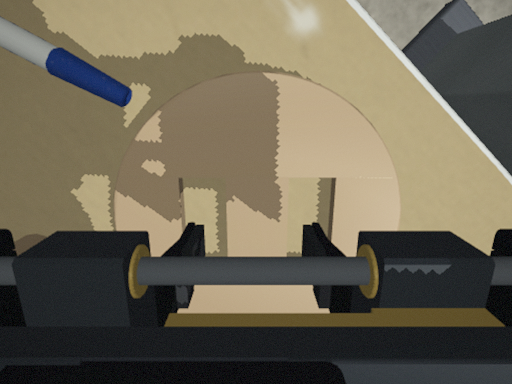

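The fingers at (192,260) and (318,260) line up with the slots, which span columns 182–222 and 288–332. I'll descend and grip.

Emit:
servo_tool(
  slide=[
    [0,0,0.01],
    [0,0,0.02],
    [0,0,0.027],
    [0,0,0.031],
    [0,0,0.0335],
  ],
  spin=[0,0,0,0,0],
  grip=[0.35,0.35,0.35,0.35,0.35],
)

```text
time_s: 29.93
tcp_pos: [0.4189, -0.3245, 0.0285]
ee_rot: [[-0.738, -0.675, -0.002], [-0.675, 0.738, 0.001], [0.001, 0.002, -1.0]]
wrist_force: [-0.2, -1.1, -0.0]
gripper_width: 0.651
gripper_force: 0.0
```

Emit:
servo_tool(
  slide=[
    [0,0,0],
    [0,0,0],
    [0,0,0],
    [0,0,0],
    [0,0,0],
  ],
  spin=[0,0,0,0,0],
  grip=[0.35,0.35,1,1,1],
)

```text
time_s: 30.35
tcp_pos: [0.4197, -0.3247, 0.0302]
ee_rot: [[-0.738, -0.675, 0.001], [-0.675, 0.738, -0.0], [-0.0, -0.0, -1.0]]
wrist_force: [-0.7, 2.0, 1.4]
gripper_width: 0.506
gripper_force: 2.5
```

Emit:
servo_tool(
  slide=[
    [0,0,0],
    [0,0,0],
    [0,0,0],
    [0,0,0],
    [0,0,0],
  ],
  spin=[0,0,0,0,0],
  grip=[1,1,1,1,1],
)

```text
time_s: 30.77
tcp_pos: [0.4189, -0.3243, 0.0301]
ee_rot: [[-0.738, -0.675, -0.001], [-0.675, 0.738, 0.001], [0.001, 0.002, -1.0]]
wrist_force: [-2.4, 3.9, 6.0]
gripper_width: 0.454
gripper_force: 30.0
```

Emit:
servo_tool(
  slide=[
    [0,0,-0.005],
    [0,0,-0.02],
    [0,0,-0.045],
    [0,0,-0.07],
    [0,0,-0.1],
  ],
  spin=[0,0,0,0,0],
  grip=[1,1,1,1,1],
)

```text
time_s: 31.18
tcp_pos: [0.4188, -0.3244, 0.1293]
ee_rot: [[-0.738, -0.675, -0.002], [-0.675, 0.738, 0.001], [0.001, 0.002, -1.0]]
wrist_force: [-0.0, -0.1, -4.1]
gripper_width: 0.453
gripper_force: 30.0
```

Emit:
servo_tool(
  slide=[
    [0,0,-0.03],
    [0,0,-0.06],
    [0,0,-0.09],
    [0,0,-0.12],
    [0,0,-0.12],
  ],
  spin=[0,0,0,0,0],
  grip=[1,1,1,1,1],
)

```text
time_s: 31.6
tcp_pos: [0.4227, -0.3268, 0.2564]
ee_rot: [[-0.737, -0.676, 0.013], [-0.676, 0.737, -0.008], [-0.004, -0.014, -1.0]]
wrist_force: [0.9, -1.0, -2.4]
gripper_width: 0.455
gripper_force: 30.0
```

Emit:
servo_tool(
  slide=[
    [0,0,0],
    [0,0,0],
    [0,0,0],
    [0,0,0],
    [0,0,0],
  ],
  spin=[0,0,0,0,0],
  grip=[1,1,1,1,1],
)

```text
time_s: 32.02
tcp_pos: [0.419, -0.3245, 0.2483]
ee_rot: [[-0.738, -0.675, -0.003], [-0.675, 0.738, 0.001], [0.001, 0.003, -1.0]]
wrist_force: [1.0, 0.0, -4.2]
gripper_width: 0.453
gripper_force: 30.0
```

```bash
python3 - <<'E'
from m import *
s=sense();print(s['tcp_pos'],s['ee_rot'],s['wrist_force'],s['gripper_width'],s['time_s'],s['joints'])
t=s['tcp_pos']
for c in('side','wrist'):
  d=snap(c,c+'6.png')
  p=near(d['W'],t[0],t[1],.12,t[2]-.04,t[2]+.005)
  A=np.c_[p[:,:2],np.ones(len(p))];k=np.linalg.lstsq(A,p[:,2],rcond=None)[0]
  print(c,len(p),circ(p),p.mean(0),'plane',k, np.std(p[:,2]-A@k), k@[t[0],t[1],1])
print(tip_of('shelf','side'),tip_of('shelf','wrist'))
E
```

```text
[ 0.419  -0.3245  0.2483] [[-0.7377 -0.6751 -0.0028]
 [-0.6751  0.7377  0.0012]
 [ 0.0012  0.0028 -1.    ]] [ 0.9652  0.0121 -4.1696] 0.4530746971734774 32.0167 [-20.2096  12.838  -12.6648  -0.0128 -64.6721 -27.3198]
side 3434 (array([ 0.4205, -0.3253]), 97.1, 3434) [ 0.419  -0.3546  0.2312] plane [-0.0062  0.019   0.2405] 0.003729559532292331 0.23175153667959864
wrist 47509 (array([ 0.4132, -0.3318]), 93.8, 47509) [ 0.3889 -0.3544  0.2328] plane [0.0031 0.001  0.2319] 0.002061461609464817 0.2329134307366394
[{'point': [0.4171, -0.323, 0.2179], 'conf': 0.86}] [{'point': [0.417, -0.3221, 0.218], 'conf': 0.92}]
```

View pics/side6.png

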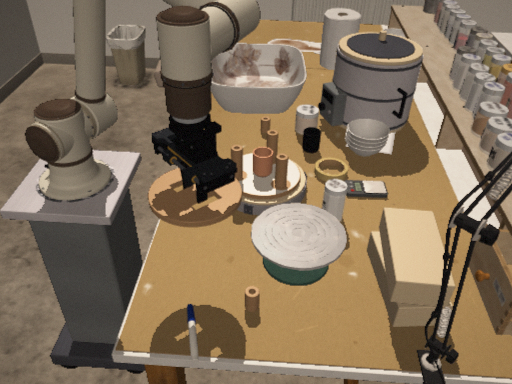

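Side picture: the shelf hangs level in the gripper at about (196,192). The three props and the cup stand undisturbed. Now I'll carry it over.

Emit:
servo_tool(
  slide=[
    [-0.01,0.005,0],
    [-0.028,0.014,0],
    [-0.05,0.025,0],
    [-0.075,0.037,0],
    [-0.1,0.049,0],
  ],
  spin=[0,0,0,0,0],
  grip=[1,1,1,1,1],
)

```text
time_s: 32.63
tcp_pos: [0.4605, -0.2196, 0.25]
ee_rot: [[-0.738, -0.675, 0.0], [-0.675, 0.738, 0.0], [-0.0, -0.0, -1.0]]
wrist_force: [0.5, -0.5, -4.0]
gripper_width: 0.459
gripper_force: 30.0
```

Emit:
servo_tool(
  slide=[
    [-0.026,0.013,0],
    [-0.052,0.026,0],
    [-0.078,0.039,0],
    [-0.104,0.051,0],
    [-0.13,0.064,0],
  ],
  spin=[0,0,0,0,0],
  grip=[1,1,1,1,1],
)

```text
time_s: 33.05
tcp_pos: [0.5132, -0.0841, 0.2501]
ee_rot: [[-0.737, -0.676, 0.001], [-0.676, 0.737, 0.0], [-0.001, -0.0, -1.0]]
wrist_force: [0.8, 0.4, -4.8]
gripper_width: 0.46
gripper_force: 30.0
```

Emit:
servo_tool(
  slide=[
    [-0.025,0.012,0],
    [-0.048,0.023,0],
    [-0.067,0.033,0],
    [-0.08,0.039,0],
    [-0.0856,0.0423,0],
  ],
  spin=[0,0,0,0,0],
  grip=[1,1,1,1,1],
)

```text
time_s: 33.47
tcp_pos: [0.5481, 0.005, 0.2498]
ee_rot: [[-0.736, -0.677, 0.001], [-0.677, 0.736, 0.0], [-0.001, -0.0, -1.0]]
wrist_force: [-0.2, -0.5, -3.9]
gripper_width: 0.453
gripper_force: 30.0
```

Emit:
servo_tool(
  slide=[
    [0,0,0],
    [0,0,0],
    [0,0,0],
    [0,0,0],
    [0,0,0],
  ],
  spin=[0,0,0,0,0],
  grip=[1,1,1,1,1],
)

```text
time_s: 33.88
tcp_pos: [0.5471, 0.002, 0.25]
ee_rot: [[-0.739, -0.674, -0.0], [-0.674, 0.739, -0.0], [0.0, -0.0, -1.0]]
wrist_force: [-0.7, 0.3, -4.2]
gripper_width: 0.452
gripper_force: 30.0
```

Emit:
servo_tool(
  slide=[
    [0,0,0],
    [0,0,0],
    [0,0,0],
    [0,0,0],
    [0,0,0],
  ],
  spin=[0,0,0,0,0],
  grip=[1,1,1,1,1],
)

```text
time_s: 34.3
tcp_pos: [0.5475, 0.0029, 0.2499]
ee_rot: [[-0.738, -0.675, 0.0], [-0.675, 0.738, 0.0], [-0.0, -0.0, -1.0]]
wrist_force: [-0.3, 0.6, -4.4]
gripper_width: 0.457
gripper_force: 30.0
```

```bash
python3 - <<'E'
from m import *
s=sense();print(s['tcp_pos'],s['ee_rot'],s['wrist_force'],s['gripper_width'],s['time_s'])
t=s['tcp_pos']
d=snap('side','side7.png')
p=near(d['W'],t[0],t[1],.12,t[2]-.04,t[2]-.008)
print(len(p),circ(p),p.mean(0))
for n,x,y,r,z0,z1 in(('B',.565,.072,.035,.14,.155),('C',.477,-.016,.035,.14,.155)):
    p=near(d['W'],x,y,r,z0,z1)
    if len(p)>3: print(n,*circ(p),p.mean(0))
print(tip_of('shelf','side'),tip_of('hearth','side'))
E
```

```text
[0.5475 0.0029 0.2499] [[-0.7376 -0.6752  0.    ]
 [-0.6752  0.7376  0.    ]
 [-0.     -0.     -1.    ]] [-0.3313  0.6483 -4.3724] 0.45672360980728066 34.3
1963 (array([0.5489, 0.001 ]), 97.4, 1963) [ 0.5484 -0.0231  0.2324]
C [ 0.4771 -0.0171] 18.2 78 [ 0.4761 -0.019   0.1456]
[{'point': [0.5478, 0.0015, 0.2196], 'conf': 0.8}] [{'point': [0.5445, 0.0064, 0.0024], 'conf': 0.74}]
```

Emit:
servo_tool(
  slide=[
    [0.001,0,0.015],
    [0.001,0,0.035],
    [0.001,0,0.052],
    [0.001,0,0.062],
    [0.001,0,0.068],
  ],
  spin=[0,0,0,0,0],
  grip=[1,1,1,1,1],
)

```text
time_s: 34.87
tcp_pos: [0.5461, 0.0022, 0.1804]
ee_rot: [[-0.738, -0.675, -0.002], [-0.675, 0.738, -0.001], [0.002, 0.001, -1.0]]
wrist_force: [-0.1, -0.3, -4.3]
gripper_width: 0.458
gripper_force: 30.0
```

Emit:
servo_tool(
  slide=[
    [0,0,0.001],
    [0,0,0.002],
    [0,0,0.003],
    [0,0,0.004],
    [0,0,0.0045],
  ],
  spin=[0,0,0,0,0],
  grip=[1,1,1,1,1],
)

```text
time_s: 35.28
tcp_pos: [0.5471, 0.0024, 0.178]
ee_rot: [[-0.738, -0.675, 0.001], [-0.675, 0.738, 0.0], [-0.001, -0.001, -1.0]]
wrist_force: [0.0, 1.0, -4.8]
gripper_width: 0.45
gripper_force: 30.0
```

Emit:
servo_tool(
  slide=[
    [0,0,0],
    [0,0,0],
    [0,0,0],
    [0,0,0],
    [0,0,0],
  ],
  spin=[0,0,0,0,0],
  grip=[1,1,1,1,1],
)

```text
time_s: 35.7
tcp_pos: [0.5467, 0.0023, 0.1775]
ee_rot: [[-0.738, -0.675, 0.0], [-0.675, 0.738, 0.0], [-0.0, -0.0, -1.0]]
wrist_force: [0.6, -0.0, -4.1]
gripper_width: 0.453
gripper_force: 30.0
```

Not in contact yet, so I'll edge down about 1 mm at a time.

Emit:
servo_tool(
  slide=[
    [0,0,0.0003],
    [0,0,0.0006],
    [0,0,0.001],
    [0,0,0.001],
    [0,0,0.001],
  ],
  spin=[0,0,0,0,0],
  grip=[1,1,1,1,1],
)

```text
time_s: 36.12
tcp_pos: [0.5469, 0.0023, 0.1771]
ee_rot: [[-0.737, -0.675, 0.001], [-0.675, 0.737, -0.0], [-0.0, -0.0, -1.0]]
wrist_force: [-2.4, -0.3, 2.1]
gripper_width: 0.456
gripper_force: 30.0
```

Emit:
servo_tool(
  slide=[
    [0,0,0],
    [0,0,0],
    [0,0,0],
    [0,0,0],
    [0,0,0],
  ],
  spin=[0,0,0,0,0],
  grip=[0.5,0.45,0.4,0.35,0.35],
)

```text
time_s: 36.53
tcp_pos: [0.5469, 0.0023, 0.1765]
ee_rot: [[-0.738, -0.675, 0.0], [-0.675, 0.738, -0.0], [-0.0, -0.0, -1.0]]
wrist_force: [0.1, 0.3, -0.9]
gripper_width: 0.627
gripper_force: 0.0
```

Emit:
servo_tool(
  slide=[
    [0,0,0],
    [0,0,0],
    [0,0,0],
    [0,0,0],
    [0,0,0],
  ],
  spin=[0,0,0,0,0],
  grip=[0.35,0.35,0.35,0.35,0.35],
)

```text
time_s: 36.95
tcp_pos: [0.5467, 0.0023, 0.1764]
ee_rot: [[-0.738, -0.675, -0.0], [-0.675, 0.738, -0.0], [0.0, -0.0, -1.0]]
wrist_force: [0.3, -0.9, 0.3]
gripper_width: 0.644
gripper_force: 0.0
```

Emit:
servo_tool(
  slide=[
    [0,0,-0.01],
    [0,0,-0.025],
    [0,0,-0.045],
    [0,0,-0.07],
    [0,0,-0.1],
  ],
  spin=[0,0,0,0,0],
  grip=[0.35,0.35,0.35,0.35,0.35],
)

```text
time_s: 37.37
tcp_pos: [0.5459, 0.0021, 0.277]
ee_rot: [[-0.738, -0.675, -0.002], [-0.675, 0.738, -0.0], [0.002, 0.001, -1.0]]
wrist_force: [0.5, 1.1, 0.4]
gripper_width: 0.648
gripper_force: 0.0
```

Emit:
servo_tool(
  slide=[
    [0.02,0,-0.02],
    [0.045,0,-0.03],
    [0.075,0,-0.03],
    [0.105,0,-0.03],
    [0.13,0,-0.03],
  ],
  spin=[0,0,0,0,0],
  grip=[0.35,0.35,0.35,0.35,0.35],
)

```text
time_s: 37.78
tcp_pos: [0.4494, -0.0864, 0.3076]
ee_rot: [[-0.738, -0.675, 0.001], [-0.675, 0.738, 0.0], [-0.001, -0.001, -1.0]]
wrist_force: [-0.1, -0.0, -0.1]
gripper_width: 0.65
gripper_force: 0.0
```

Emit:
servo_tool(
  slide=[
    [0.03,0,0],
    [0.06,0,0],
    [0.07,0,0],
    [0.07,0,0],
    [0.07,0,0],
  ],
  spin=[0,0,0,0,0],
  grip=[0.35,0.35,0.35,0.35,0.35],
)

```text
time_s: 38.2
tcp_pos: [0.3994, -0.133, 0.3073]
ee_rot: [[-0.738, -0.675, 0.002], [-0.675, 0.738, -0.0], [-0.001, -0.001, -1.0]]
wrist_force: [-0.1, 0.2, 0.4]
gripper_width: 0.649
gripper_force: 0.0
```

```bash
python3 - <<'E'
from m import *
s=sense();print(s['tcp_pos'],s['wrist_force'],s['gripper_width'],s['time_s'])
for c in('top','side'):
  d=snap(c,c+'8.png');W=d['W']
  p=near(W,.547,.003,.12,.15,.175)
  A=np.c_[p[:,:2],np.ones(len(p))];k=np.linalg.lstsq(A,p[:,2],rcond=None)[0]
  print(c,circ(p),p.mean(0),'plane',k)
  print(tip_of('shelf',c)[:1],tip_of('hearth',c)[:1],tip_of('tall_prop_a',c),tip_of('short_prop_a',c))
E
```

```text
[ 0.3994 -0.133   0.3073] [-0.0705  0.2119  0.3857] 0.6488276605019712 38.2
top (array([0.546 , 0.0047]), 95.1, 2418) [0.5454 0.0042 0.1613] plane [-0.0011  0.0002  0.1619]
[{'point': [0.5459, 0.0007, 0.1448], 'conf': 0.94}] [{'point': [0.5428, 0.0049, -0.0028], 'conf': 0.89}] [] [{'point': [0.5342, 0.329, -0.0002], 'conf': 0.66}, {'point': [0.5457, -0.4218, -0.0009], 'conf': 0.59}, {'point': [0.5459, 0.0034, 0.0584], 'conf': 0.5}]
side (array([0.5493, 0.0016]), 97.5, 2191) [ 0.5501 -0.0089  0.16  ] plane [-0.0012  0.0099  0.1607]
[{'point': [0.5429, 0.0016, 0.1499], 'conf': 0.95}] [{'point': [0.5495, 0.0037, 0.0025], 'conf': 0.81}] [{'point': [0.5945, -0.0467, 0.0591], 'conf': 0.62}, {'point': [0.5669, 0.0716, 0.0593], 'conf': 0.6}, {'point': [0.4756, -0.0136, 0.0543], 'conf': 0.57}] [{'point': [0.5439, -0.4207, -0.0027], 'conf': 0.87}, {'point': [0.5377, 0.3284, -0.0035], 'conf': 0.41}]
```

View pics/side8.png

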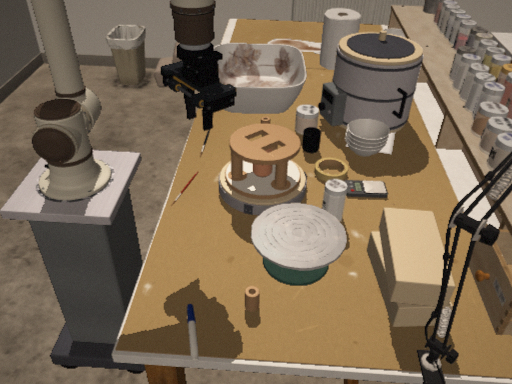

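The shelf lies level at (264,142) on the three props, about 2–3 mm off centre, with the cup under it. The arm is clear, so I'm handing in.

```bash
python3 -c "
from station import finish_job
print(finish_job())"
```

```text
the job is handed in; nothing more can be done
None
```

I handed the job in at about 38 s of the 122 s allowed; no verdict came back. By the last camera check, the three tall props stand on the bare patches with the cup between them. The shelf lies level on the props, about 3 mm off centre, and the short props have not moved.

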